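Book in a batch of tube cuts: label up, row up, read

TASK

Book in the cut lengths of square tube: roll each one over on the bench, without lifting it off, until its barcode label is on top, then push them all together with the straightedge into one closed row, side by side against the aluminium stop rail, and put the straightedge back along its black mat. Then take the code reader out of its stand, aim it down at the row so that all the labels are in its view at once, hold it steady for two seconds, and put it back in its stand, leaving the row closed with all labels up, and the solder spool and the roll of tape where they are.

Things in the scene. Friction and masses are not known exactly. Their poses are not given: they have to be found in the camera images.
- tube_a_mid (a point): cut length of square aluminium tube, black end caps, 100 x 30 x 30 mm, 0.3 kg, lying on a long face, about parallel to the robot's x axis (within 10 degrees); one long face has a white barcode label, at first on the left or right side or underneath. May be absent. Point: the tube's centre; x along its length, z out through the labelled face (straight up when the label is on top).
- tube_a_label (a point): centre of the barcode label of tube_a, 15 mm from the tube's centre, on its surface; z axis out of the label.
- tube_b_mid (a point): another such tube, just like tube_a (100 x 30 x 30 mm, 0.3 kg, same axes), which may be absent.
- tube_b_label (a point): centre of the barcode label of tube_b, 15 mm from the tube's centre, on its surface; z axis out of the label.
- tube_c_mid (a point): another such tube, just like tube_a (100 x 30 x 30 mm, 0.3 kg, same axes), which may be absent.
- tube_c_label (a point): centre of the barcode label of tube_c, 15 mm from the tube's centre, on its surface; z axis out of the label.
- stop_rail: aluminium angle fixed to the bench, 220 mm long, upright face 28 mm high, two black knobs behind the face. Origin: middle of the face at bench level; x along the rail, y square to the face, away from the tubes, which lie on the -y side: a tube against the rail has its centre at y = -15 mm, the next at -45 mm, the third at -75 mm.
- mat: black rubber mat fixed on the bench where the straightedge lives, 62 x 190 x 3 mm. Origin at the centre of its underside; its long side is along its y axis. (The bench itself ends at y = -0.38 m, on the robot's right.)
- straightedge_grip (a point): loose aluminium straightedge, 140 x 20 mm, 34 mm high, red ends, with a black handle (86 x 20 mm, 34 mm high) along the middle of its top: 68 mm high in all, 0.32 kg, standing along the mat. Point: centre of the handle, 51 mm above its underside; x along its length, y across its 20 mm width, z up. Grip only the handle, so that no finger comes between its face and the tubes.
- reader_mid (a point): loose code reader, grey barrel 32 mm wide, 30 mm thick, with a black nose 44 mm wide that holds the window, 0.14 kg. Point: on the barrel's axis, 49 mm from its tail; x is the viewing direction, y across the 32 mm width (grip it across this), z out of the trigger side. In its stand it looks 45 degrees down and to the robot's left (+y): fingers pointing straight down can grip it at this slant.
- stand_seat (a point): where reader_mid belongs when the reader is seated in its stand, same axes; 98 mm above the bench. The stand: fixed, black, 115 x 78 mm, open at the top; a bed under the barrel, a toe lip, low cheeks with 3 mm of play beside the nose and nothing beside the barrel's middle, where the fingers go. Lift the reader straight up out of it, lower it straight down into it.
- solder_spool: nearly empty solder spool (bystander), 63 mm across, 70 mm high; origin under it.
- tape: roll of black tape lying flat (bystander), 62 x 59 x 19 mm; origin under it.
- reader_window (a point): the reader's window, 84 mm ahead of reader_mid, same axes (x is the viewing direction). It reads a label, on top of its tube, whose centre lies 80 to 200 mm ahead of the window along x, within 48 mm to either side (y) and within 40 mm up or down (z) of the viewing line.
- case_edge (a point): middle of the far top edge of a low closed sorting case, 39 mm high, fixed on the bench in front of the robot, always at the same place: from here it reaches 80 mm to either side (y) and 200 mm back towards the robot. Keep the straightedge's end clear of it.
Things that resemble listed ones, but are neither listed nor needed, are in the scene too. Leave any red look-alike of the part that bears reader_mid alone.

How it is judged:
On the way, in this order (a step that is already met when the one before it is completed fails the run):
1. the straightedge presses the tubes into one closed row against the stop rail, every label on top (angle between each of tube_a_mid, tube_b_mid, tube_c_mid's own z axis and vertical below 0.12 rad and y of tube_a_mid in the frame of stop_rail between -0.083 and 0 m and x of tube_a_mid in the frame of stop_rail between -0.11 and 0.11 m and angle between the x axis of each of tube_a_mid, tube_b_mid, tube_c_mid and the x axis of stop_rail, either way round below 0.1 rad and y of tube_b_mid in the frame of stop_rail between -0.083 and 0 m and x of tube_b_mid in the frame of stop_rail between -0.11 and 0.11 m and y of tube_c_mid in the frame of stop_rail between -0.083 and 0 m and x of tube_c_mid in the frame of stop_rail between -0.11 and 0.11 m and (y of tube_a_mid in the frame of stop_rail above -0.02 m or y of tube_b_mid in the frame of tube_a_mid between -0.036 and 0.036 m or y of tube_c_mid in the frame of tube_a_mid between -0.036 and 0.036 m) and (y of tube_b_mid in the frame of stop_rail above -0.02 m or y of tube_a_mid in the frame of tube_b_mid between -0.036 and 0.036 m or y of tube_c_mid in the frame of tube_b_mid between -0.036 and 0.036 m) and (y of tube_c_mid in the frame of stop_rail above -0.02 m or y of tube_a_mid in the frame of tube_c_mid between -0.036 and 0.036 m or y of tube_b_mid in the frame of tube_c_mid between -0.036 and 0.036 m) and y of any of tube_a_mid, tube_b_mid, tube_c_mid in the frame of stop_rail above -0.02 m and (contact force between straightedge and tube_a above 0.5 N or contact force between straightedge and tube_b above 0.5 N or contact force between straightedge and tube_c above 0.5 N) and x of tube_b_mid in the frame of tube_a_mid between -0.075 and 0.075 m and x of tube_c_mid in the frame of tube_a_mid between -0.075 and 0.075 m and x of tube_c_mid in the frame of tube_b_mid between -0.075 and 0.075 m), for 0.2 s.
2. the reader, lifted out of its stand, is held steady with all the labels in its view for 1.5 s (angle between each of tube_a_mid, tube_b_mid, tube_c_mid's own z axis and vertical below 0.12 rad and y of tube_a_label in the frame of reader_window between -0.048 and 0.048 m and z of tube_a_label in the frame of reader_window between -0.04 and 0.04 m and x of tube_a_label in the frame of reader_window between 0.08 and 0.2 m and y of tube_b_label in the frame of reader_window between -0.048 and 0.048 m and z of tube_b_label in the frame of reader_window between -0.04 and 0.04 m and x of tube_b_label in the frame of reader_window between 0.08 and 0.2 m and y of tube_c_label in the frame of reader_window between -0.048 and 0.048 m and z of tube_c_label in the frame of reader_window between -0.04 and 0.04 m and x of tube_c_label in the frame of reader_window between 0.08 and 0.2 m and linear speed of reader below 0.03 m/s and angular speed of reader below 0.2 rad/s), for 1.5 s.
At the end, for the whole second after the job is handed in: Every tube: label up (7 degrees), side by side in one row on the stop rail (parallel within 5.7 degrees; gaps under 5 mm at the rail, 6 mm between, 8 mm in all; ends within 75 mm). Straightedge upright on its mat (25 mm, 14 degrees), reader seated in its stand (10 mm); all released, at rest (angle between each of tube_a_mid, tube_b_mid, tube_c_mid's own z axis and vertical below 0.12 rad and y of tube_a_mid in the frame of stop_rail between -0.083 and 0 m and x of tube_a_mid in the frame of stop_rail between -0.11 and 0.11 m and angle between the x axis of each of tube_a_mid, tube_b_mid, tube_c_mid and the x axis of stop_rail, either way round below 0.1 rad and y of tube_b_mid in the frame of stop_rail between -0.083 and 0 m and x of tube_b_mid in the frame of stop_rail between -0.11 and 0.11 m and y of tube_c_mid in the frame of stop_rail between -0.083 and 0 m and x of tube_c_mid in the frame of stop_rail between -0.11 and 0.11 m and (y of tube_a_mid in the frame of stop_rail above -0.02 m or y of tube_b_mid in the frame of tube_a_mid between -0.036 and 0.036 m or y of tube_c_mid in the frame of tube_a_mid between -0.036 and 0.036 m) and (y of tube_b_mid in the frame of stop_rail above -0.02 m or y of tube_a_mid in the frame of tube_b_mid between -0.036 and 0.036 m or y of tube_c_mid in the frame of tube_b_mid between -0.036 and 0.036 m) and (y of tube_c_mid in the frame of stop_rail above -0.02 m or y of tube_a_mid in the frame of tube_c_mid between -0.036 and 0.036 m or y of tube_b_mid in the frame of tube_c_mid between -0.036 and 0.036 m) and y of any of tube_a_mid, tube_b_mid, tube_c_mid in the frame of stop_rail above -0.02 m and linear speed of each of tube_a, tube_b, tube_c below 0.02 m/s and distance between reader_mid and stand_seat below 0.01 m and angle between the x axis of reader_mid and the x axis of stand_seat, either way round below 0.15 rad and horizontal distance between straightedge_grip and mat below 0.025 m and height (world z) of straightedge_grip below 0.06 m and angle between straightedge_grip's own z axis and vertical below 0.1 rad and angle between the x axis of straightedge_grip and the y axis of mat, either way round below 0.25 rad and x of tube_b_mid in the frame of tube_a_mid between -0.075 and 0.075 m and x of tube_c_mid in the frame of tube_a_mid between -0.075 and 0.075 m and x of tube_c_mid in the frame of tube_b_mid between -0.075 and 0.075 m); the robot touches nothing.
It fails at once if a tube is lifted off the bench (its centre more than 50 mm up; rolling lifts it to about 21 mm) (height (world z) of any of tube_a_mid, tube_b_mid, tube_c_mid above 0.05 m).
It fails at once if the reader is dropped onto the bench (height (world z) of reader_mid below 0.05 m).
It fails at once if the solder spool or the roll of tape is knocked away or over (distance of any of solder_spool, tape from where it was at the start of the episode above 0.04 m or angle between solder_spool's own z axis and vertical above 0.5 rad).
Of tube_a, tube_b, tube_c only 2 to 3 are there at a start; the rules pass over those that are not, and their reading is None.
At some moment in a run one of tube_a, tube_b, tube_c may be knocked a few centimetres aside while the robot is not near it.
It also fails if it takes over 210 s, if anything falls off the work surface, if the arm or the gripper's body presses on something with over 40 N, if the wrist force passes 120 N, or if a joint passes its speed limit or range.

ROBOT

A 6-joint arm with a two-finger parallel gripper is mounted at the origin on a cart in front of the work surface, level with it; the furniture and walls round the work are solid. World frame = base frame: x ahead of the robot, y to its left, z up, the work surface at z = 0. Lengths are in m, angles in rad, forces in N, time in s.
With the tool pointing down it reaches from about 0.35 to 0.975 m from the base axis. Payload 7.1 kg.
Tool frame: the origin (TCP) lies at the very end of the fingers, on their centre line; the grasp point (between the pads) lies 19 mm behind it; z points along the fingers, y is the direction in which the jaws open and shut (so a half turn about z gives the same grasp; the last joint's range is limited). The gripper opens to 88 mm and grips with 3 to 60 N. Pads are 20 mm wide; open, the fingers measure 115 mm over their backs; the gripper's body (75 mm by 178 mm) begins 61 mm behind the grasp point.
Start: joints at [1.229, 0.423, 1.63, -0, 1.089, -0.019], TCP at [0.198, 0.593, 0.223] pointing down, gripper open.
Joint ranges: [-3, 3], [-0.9, 2.11], [0.09, 2.58], [-1.31, 4.45], [0.11, 2.69], [-2.54, 2.54]. Speed limits (rad/s): [2.39, 2.39, 3.01, 3.14, 3.14, 3.14].

INTERFACE

Orientations are given as a rotation vector (axis times angle).
In Python, from rig import monitor, get_image, r gives the robot as it stands.
- The arm moves only by the shell command python3 -m crank 'ROWS' [OPENING] [FORCE]. ROWS is JSON, a list of rows, each a list of 2 entries, a list of its own where there are three numbers: the shift along the tool's x, y, z in m, then the turn about the tool's z in degrees. A call has 1 to 10 rows; each row shifts and turns the pose as measured when the row begins, along the tool's axes as they then stand; what a row does not reach is not made up. A row lasts 1/12 s, in which the tool goes at most 41.7 mm and 7.16 degrees, less where a joint would pass 70% of its speed; a pose out of reach is approached as far as the arm can. A call with a gripper value outside its range is refused whole. OPENING is the gripper command: -1 is shut, 1 is fully open, values between are in proportion, set as the call begins (- or left out, the last holds). The fingers move at their own pace and stop on an object; FORCE is the grip in N (left out, the last holds). Time passes only in rows, so rows that do not move let the fingers close. It gives the time, the measured TCP pose, the force and the opening at its end, in the units of the state.
- monitor.sense(): the state, without advancing time (a new reading comes with each control period).
- get_image(name): name is "scene" or "top"; returns a dict with "pixels" (384x512x3 uint8, blue, green, red), "intrinsics" (3x3 intrinsics, pixels), "k1" (the pictures are not rectified: a ray, as slopes to the right and down, at radius r is drawn at 1 + k1 r^2 times it, then the intrinsics apply), "T" (4x4, takes a point from camera to world coordinates). Camera axes: x right, y up, looking along -z (the intrinsics and any distortion apply to the point x, -y, -z); pixel columns grow to the right and rows downward; lengths in m; the calibration is good to about 2 mm. A picture is of the moment at which its call begins. There is no depth.
- r.finish_job(): hands the job in, once; it reports no verdict.
The state is a dict: "time": time; "q": joint angles; "dq": joint speeds; "effort": joint torques, N m; "tool_pos": TCP position; "ee_rot": TCP orientation; "contact_force": force on the tool from outside, world axes, zero at the start; "torque": the same for the moment, N m; "width": finger opening in m.
Only numpy, scipy, OpenCV 4.12 (cv2) and the standard library are available. Lean on these libraries where they do the work, as an engineer would, in place of code of your own. Each camera call takes 0.05 s, during which the arm holds its last target. There are 200 camera calls.

## Working session

There is one attempt and no reset: what is moved stays moved. The work goes in short steps, Python scripts to look and compute and a shell command to move; the robot and the scene stay as the last step left them, time stands still between calls to the robot, and variables do not carry over. Pictures are saved under pics/ and viewed, about 12 in all and at most 16, crops included, and the job is handed in when it is done.

```bash
ls; mkdir -p pics
cat > h.py <<'E'
import numpy as np, cv2, sys
from rig import monitor, get_image, r
from scipy.spatial.transform import Rotation as R
np.set_printoptions(precision=4, suppress=True)
def snap(cam,name,crop=None,scale=1):
    im=get_image(cam); p=np.array(im["pixels"])
    cv2.imwrite(f"pics/{name}_raw.png",p)
    np.savez(f"pics/{name}.npz",K=im["intrinsics"],k1=im["k1"],T=im["T"])
    if crop: p=p[crop[1]:crop[3],crop[0]:crop[2]]
    if scale!=1: p=cv2.resize(p,None,fx=scale,fy=scale,interpolation=cv2.INTER_CUBIC)
    cv2.imwrite(f"pics/{name}.png",p)
def cal(name):
    d=np.load(f"pics/{name}.npz"); return d["K"],float(d["k1"]),d["T"]
def to_world(name,u,v,z):
    K,k1,T=cal(name)
    s=cv2.undistortPoints(np.array([[[u,v]]],float),np.array(K,float),np.array([k1,0,0,0.]))[0,0]
    d=T[:3,:3]@np.array([s[0],-s[1],-1]); o=T[:3,3]
    return o+d*(z-o[2])/d[2]
def to_pix(name,P):
    K,k1,T=cal(name); P=np.atleast_2d(P)
    c=(P-T[:3,3])@T[:3,:3]; s=np.c_[c[:,0]/-c[:,2],-c[:,1]/-c[:,2]]
    s=s*(1+k1*(s**2).sum(1,keepdims=True)); return s@np.array(K)[:2,:2].T+np.array(K)[:2,2]
def st():
    s=monitor.sense(); Rm=R.from_rotvec(s["ee_rot"]).as_matrix()
    print("t",round(s["time"],2),"tcp",np.array(s["tool_pos"]),"w",s["width"],"F",np.array(s["contact_force"]),"q",np.array(s["q"])); print(Rm)
    return s,Rm
E
python3 - <<'E'
from h import *
snap("scene","s0",scale=1.56); snap("top","t0",scale=1.56); st()
for n in("s0","t0"):
    K,k1,T=cal(n);print(K,k1);print(T)
E
```

```text
pics
t 0.1 tcp [0.1981 0.5923 0.222 ] w 0.08782459170771412 F [ 0.      0.1175 -0.3092] q [ 1.229   0.4238  1.6306 -0.      1.0886 -0.019 ]
[[-0.9484  0.3172 -0.0004]
 [ 0.3172  0.9483 -0.0012]
 [ 0.     -0.0013 -1.    ]]
[[402.8884   0.     250.3848]
 [  0.     402.8884 192.4158]
 [  0.       0.       1.    ]] -0.07883125059959921
[[ 0.8137  0.2789 -0.51    0.1085]
 [-0.5813  0.396  -0.7108 -0.7158]
 [ 0.0037  0.8749  0.4844  0.545 ]
 [ 0.      0.      0.      1.    ]]
[[452.2464   0.     254.1759]
 [  0.     452.2464 192.3772]
 [  0.       0.       1.    ]] -0.09552456612643406
[[-0.0134  0.9857 -0.1677  0.3875]
 [-0.9997 -0.0169 -0.0195 -0.0689]
 [-0.022   0.1674  0.9856  1.2916]
 [ 0.      0.      0.      1.    ]]
```

View pics/s0.png

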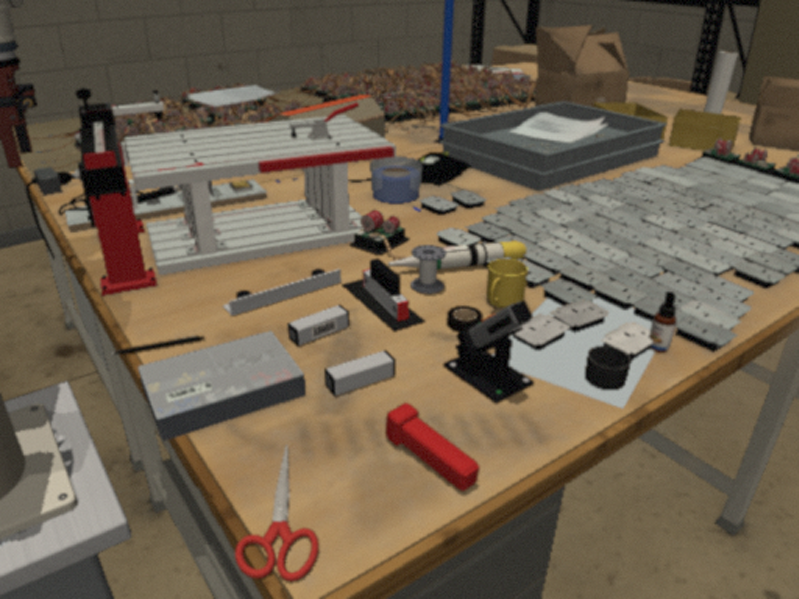

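View pics/t0.png

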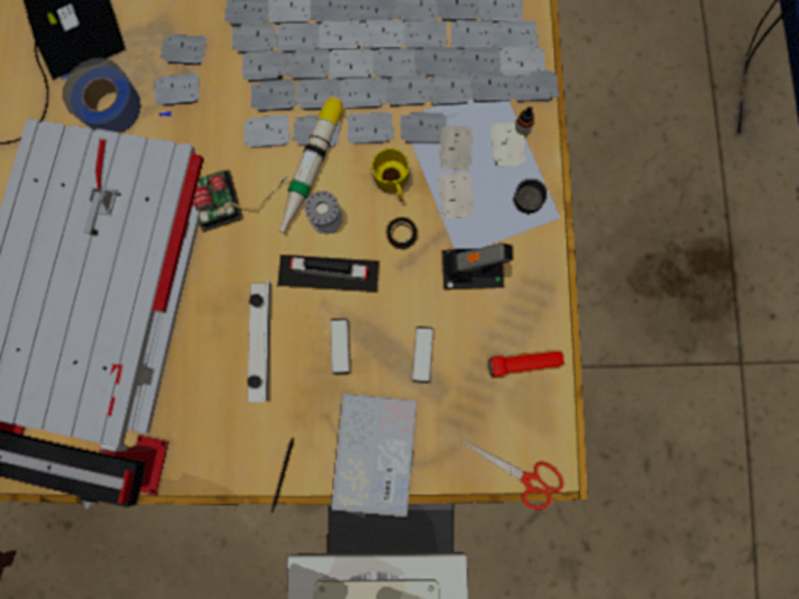

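The first two pictures show two tubes: (340,346) and (422,353) in the top view ×1.56. The rail is at (258,340), the straightedge on its mat at (328,270), the stand at (475,268), the spool at (323,210) and the tape at (402,232). In the scene view, the left tube's label is on its -y side. I'll crop for detail.

Run:
```python
from h import *
p=cv2.imread("pics/t0_raw.png")[130:280,150:350]
cv2.imwrite("pics/c1.png",cv2.resize(p,None,fx=4,fy=4,interpolation=cv2.INTER_CUBIC))
p=cv2.imread("pics/s0_raw.png")[150:270,130:350]
cv2.imwrite("pics/c2.png",cv2.resize(p,None,fx=3.6,fy=3.6,interpolation=cv2.INTER_CUBIC))
```

```text
(no output)
```

View pics/c1.png

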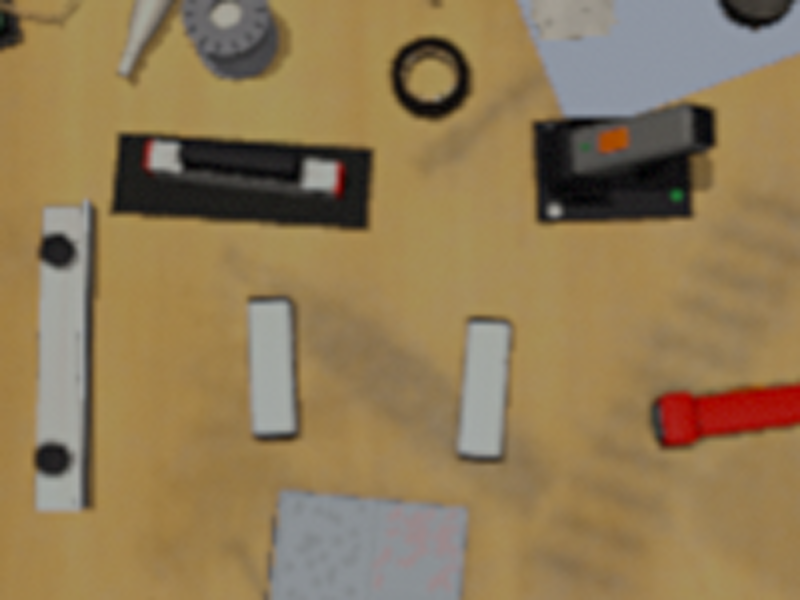

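View pics/c2.png

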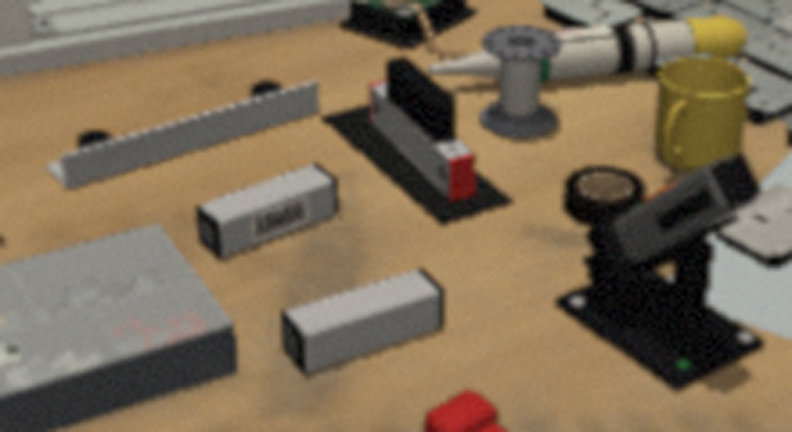

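```bash
cat > m.py <<'E'
from h import *
def T(pts,z): return np.array([to_world("t0",u/4+150,v/4+130,z) for u,v in pts])
def S(pts,z): return np.array([to_world("s0",u/3.6+130,v/3.6+150,z) for u,v in pts])
def rep(n,P):
    c=P.mean(0); d=P[1:]-P[:-1]; print(n,c,"sides",np.linalg.norm(d,axis=1),"ang",np.degrees(np.arctan2(d[:,1],d[:,0])))
rep("tube1 T",T([(248,297),(292,297),(298,438),(253,439)],.03))
rep("tube1 S",S([(198,208),(318,166),(338,180),(218,223)],.03))
rep("tube2 T",T([(467,318),(511,319),(503,460),(458,459)],.03))
rep("tube2 S",S([(283,315),(422,271),(442,287),(303,332)],.03))
rep("rail T",T([(89,203),(85,508)],.028))
rep("rail S",S([(63,155),(318,83)],.028))
rep("railbase S",S([(68,188),(320,112)],.0))
rep("mat T",T([(120,133),(372,150),(367,228),(112,212)],.003))
rep("mat S",S([(326,120),(445,223),(512,200)],.003))
rep("handle T",T([(184,142),(303,155),(301,181),(180,168)],.068))
rep("handle S",S([(388,63),(438,108),(452,106),(403,58)],.068))
rep("bar ends T(z.034)",T([(146,140),(343,162),(340,195),(146,172)],.034))
rep("bar ends S",S([(372,85),(447,163)],.034))
rep("stand T",T([(535,122),(690,118),(692,217),(540,221)],.005))
rep("stand S",S([(558,300),(680,388),(762,343)],.005))
rep("case T",T([(280,490),(467,508)],.039))
rep("case S",S([(160,228),(233,320)],.039))
rep("spool T",T([(226,14)],.07)); rep("tape T",T([(431,78)],.019))
E
python3 m.py
```

```text
tube1 T [0.52   0.0582 0.03  ] sides [0.0312 0.0995 0.0315] ang [ -90.9245 -177.737    90.5087]
tube1 S [0.5228 0.0578 0.03  ] sides [0.0982 0.0254 0.0972] ang [   1.4719  -87.688  -178.572 ]
tube2 T [ 0.5028 -0.0902  0.03  ] sides [0.0309 0.0989 0.0312] ang [-92.2626 175.5581  87.8511]
tube2 S [ 0.5056 -0.0893  0.03  ] sides [0.0977 0.0221 0.0966] ang [ -5.4562 -90.4168 174.4979]
rail T [0.5318 0.1904 0.028 ] sides [0.2169] ang [-179.8794]
rail S [0.536  0.1939 0.028 ] sides [0.2164] ang [-1.6591]
railbase S [ 0.5372  0.1949 -0.    ] sides [0.2184] ang [-0.8953]
mat T [0.66   0.0833 0.003 ] sides [0.1862 0.058  0.1869] ang [-95.0584 175.8921  85.3476]
mat S [0.6502 0.051  0.003 ] sides [0.183  0.0586] ang [-94.4131  -2.3426]
handle T [0.6597 0.0759 0.068 ] sides [0.0838 0.0185 0.085 ] ang [-97.4592 175.5558  82.6953]
handle S [0.6644 0.0771 0.068 ] sides [0.084  0.0106 0.0888] ang [-98.6502 -17.8309  78.9642]
bar ends T(z.034) [0.6631 0.0788 0.034 ] sides [0.1426 0.024  0.1401] ang [-97.5939 174.5507  82.0766]
bar ends S [0.6584 0.0842 0.034 ] sides [0.1388] ang [-100.6056]
stand T [ 0.663  -0.1878  0.005 ] sides [0.1132 0.0735 0.11  ] ang [-89.4698 178.8378  90.5495]
stand S [ 0.6531 -0.2056  0.005 ] sides [0.1131 0.0734] ang [-89.7421   2.1251]
case T [ 0.427  -0.0119  0.039 ] sides [0.1294] ang [-96.2332]
case S [ 0.4289 -0.0125  0.039 ] sides [0.1197] ang [-95.0835]
spool T [0.7658 0.0873 0.07  ] sides [] ang []
tape T [ 0.7301 -0.0558  0.019 ] sides [] ang []
```

Run:
```python
from h import *
s,Rm=st(); P=np.array(s["tool_pos"])
for n in("s0","t0"): print(n,to_pix(n,[P,P+[0,0,.1],P+[0,0,.2]])*1.5625)
for uv in [(105,290),(155,285),(120,270)]: print("col base S",to_world("s0",uv[0]/1.5625,uv[1]/1.5625,0))
b=to_world("s0",130/1.5625,280/1.5625,0)
for z in (0,.1,.2,.25,.3,.35): print(z,to_pix("s0",b+[0,0,z])*1.5625,to_pix("t0",b+[0,0,z])*1.5625)
print("rack front", to_world("s0",160/1.5625,265/1.5625,0),to_world("s0",365/1.5625,235/1.5625,0))
b=to_world("s0",365/1.5625,235/1.5625,0)
for z in (.1,.15,.2,.25): print(z,to_pix("s0",b+[0,0,z])*1.5625)
```

```text
t 0.1 tcp [0.1981 0.5923 0.222 ] w 0.08782459170771412 F [ 0.      0.1175 -0.3092] q [ 1.229   0.4238  1.6306 -0.      1.0886 -0.019 ]
[[-0.9484  0.3172 -0.0004]
 [ 0.3172  0.9483 -0.0012]
 [ 0.     -0.0013 -1.    ]]
s0 [[ 21.0204 160.6282]
 [  7.3131 106.5688]
 [ -6.7419  48.7448]]
t0 [[ -15.0885  545.3339]
 [ -55.3727  556.4302]
 [-103.168   569.3753]]
col base S [0.2687 0.4255 0.    ]
col base S [0.3531 0.3904 0.    ]
col base S [0.315  0.4963 0.    ]
0 [[130. 280.]] [[135.854  459.7826]]
0.1 [[119.7164 231.8285]] [[113.3906 462.8076]]
0.2 [[108.9043 179.7708]] [[ 87.0639 466.3142]]
0.25 [[103.3083 152.1998]] [[ 72.1374 468.2832]]
0.3 [[ 97.5943 123.5601]] [[ 55.8244 470.4187]]
0.35 [[91.7722 93.8263]] [[ 37.9315 472.7407]]
rack front [0.3884 0.4719 0.    ] [0.8087 0.3603 0.    ]
0.1 [[364.265  191.6557]]
0.15 [[363.8865 168.8783]]
0.2 [[363.501  145.3337]]
0.25 [[363.1086 121.    ]]
```

Run:
```python
from h import *
p=cv2.imread("pics/s0_raw.png")[20:200,0:260]
q=cv2.resize(p,None,fx=3,fy=3,interpolation=cv2.INTER_CUBIC); cv2.imwrite("pics/c3.png",q)
```

```text
(no output)
```

View pics/c3.png

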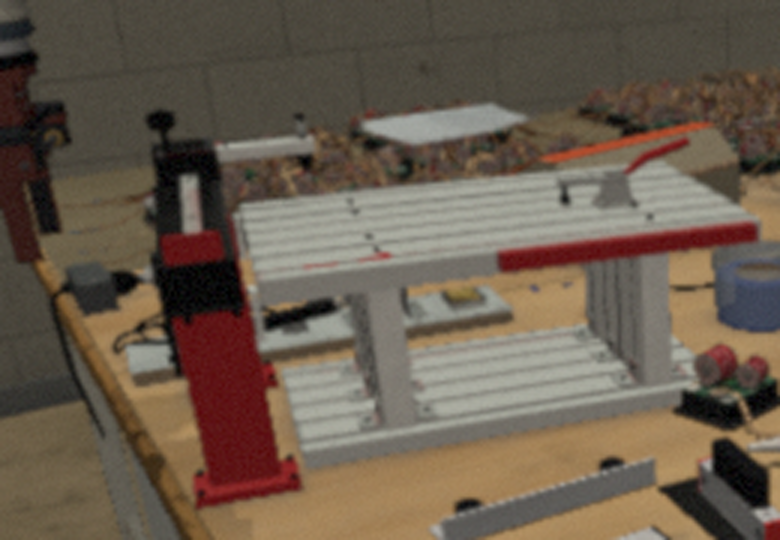

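The c3 crop shows a tall red column at about (0.30, 0.43), roughly 0.35 m high, between the start pose and the work. I'll go up first and cross above it.

```bash
python3 -m crank '[[[0,0,-0.041],0],[[0,0,-0.041],0],[[0,0,-0.041],0],[[0,0,-0.041],0],[[0,0,-0.041],0],[[0,0,-0.041],0],[[0,0,-0.041],0],[[0,0,-0.02],0]]' 0.36 30; python3 -m crank '[[[-0.028,-0.026,0],0],[[-0.028,-0.026,0],0],[[-0.028,-0.026,0],0],[[-0.028,-0.026,0],0]]'; python3 -c "
from h import *
st()"
```

```text
time: 0.77
tool_pos: [0.1971, 0.5894, 0.5291]
ee_rot: [-0.504, -3.096, 0.04]
contact_force: [0.0, -0.1, 0.1]
width: 0.0599
time: 1.1
tool_pos: [0.2698, 0.4578, 0.5356]
ee_rot: [-0.49, -3.099, 0.026]
contact_force: [0.8, -0.7, -0.2]
width: 0.0599
t 1.1 tcp [0.2698 0.4578 0.5356] w 0.05985292273363854 F [ 0.8062 -0.6621 -0.2416] q [ 1.0175  0.0821  1.388  -0.0029  1.688  -0.24  ]
[[-0.9512  0.3084 -0.0062]
 [ 0.3085  0.9511 -0.0156]
 [ 0.0011 -0.0168 -0.9999]]
```

```bash
python3 -m crank '[[[-0.03,-0.027,0],0],[[-0.03,-0.027,0],0],[[-0.03,-0.027,0],0],[[-0.03,-0.027,0],0],[[-0.03,-0.027,0],0],[[-0.03,-0.027,0],0],[[-0.03,-0.027,0],0],[[-0.03,-0.027,0],0],[[-0.03,-0.027,0],0],[[-0.03,-0.027,0],0]]'; python3 -m crank '[[[0,0,0.02],7.1],[[0,0,0.02],7.1],[[0,0,0.02],7.1],[[0,0,0.02],7.1],[[0,0,0.02],7.1],[[0,0,0.02],7.1],[[0,0,0.02],7.1],[[0,0,0.02],7.1],[[0,0,0.02],7.1],[[0,0,0.02],7]]';  python3 -c "
from h import *
st()"
```

```text
time: 1.93
tool_pos: [0.4735, 0.0936, 0.5381]
ee_rot: [-0.483, -3.099, 0.028]
contact_force: [0.2, 0.0, 0.1]
width: 0.0596
time: 2.77
tool_pos: [0.4757, 0.0792, 0.3305]
ee_rot: [2.207, 2.222, -0.026]
contact_force: [0.6, -0.0, -1.1]
width: 0.0598
t 2.77 tcp [0.4757 0.0792 0.3305] w 0.059801616153974585 F [ 0.5797 -0.0475 -1.0739] q [ 0.1517  0.0928  1.8139 -0.0188  1.2421  0.1512]
[[-0.0068  1.     -0.0044]
 [ 0.9998  0.0067 -0.0187]
 [-0.0187 -0.0045 -0.9998]]
```

```bash
python3 -m crank '[[[-0.02,0.015,0.035],0],[[-0.02,0.015,0.035],0],[[-0.02,0.015,0.035],0],[[0,0,0.04],-1],[[0,0,0.04],-1],[[0,0,0.04],0],[[0,0,0.03],0],[[0,0,0.015],0],[[0,0,0],0]]'; python3 -c "
from h import *
s,Rm=st(); print(Rm.T@(np.array([.521,.020,.027])-s['tool_pos']))"
```

```text
time: 3.52
tool_pos: [0.5174, 0.0133, 0.0495]
ee_rot: [2.177, 2.254, -0.027]
contact_force: [-0.3, 0.5, 0.1]
width: 0.0595
t 3.52 tcp [0.5174 0.0133 0.0495] w 0.05946787854968101 F [-0.3487  0.467   0.1146] q [ 0.0132  0.5445  1.9558 -0.0292  0.6484  0.002 ]
[[-0.0346  0.9994 -0.0068]
 [ 0.9992  0.0345 -0.0177]
 [-0.0175 -0.0074 -0.9998]]
[0.007  0.004  0.0224]
```

```bash
python3 -m crank '[[[0.004,0.004,0.015],0],[[0.003,0,0.008],0],[[0,0,0.001],0],[[0.005,0,0],0],[[0.004,0,0],0],[[0.003,0,0],0]]';python3 -m crank '[[[0.003,0,0],0],[[0.003,0,0],0]]'
```

```text
time: 4.02
tool_pos: [0.5214, 0.0328, 0.0269]
ee_rot: [2.178, 2.253, -0.026]
contact_force: [0.4, -0.9, 0.6]
width: 0.0594
time: 4.18
tool_pos: [0.522, 0.0394, 0.0287]
ee_rot: [2.175, 2.252, -0.024]
contact_force: [-0.0, -3.8, 1.6]
width: 0.0595
```

```bash
python3 -m crank '[[[0.006,0,-0.005],0],[[0.007,0,-0.004],0],[[0.008,0,-0.003],0]]'
python3 - <<'E'
from h import *
snap("scene","s1",(150,150,290,255),5)
E
```

```text
time: 4.43
tool_pos: [0.5217, 0.0618, 0.0421]
ee_rot: [2.176, 2.25, -0.023]
contact_force: [0.3, -0.8, -0.0]
width: 0.0597
```

View pics/s1.png

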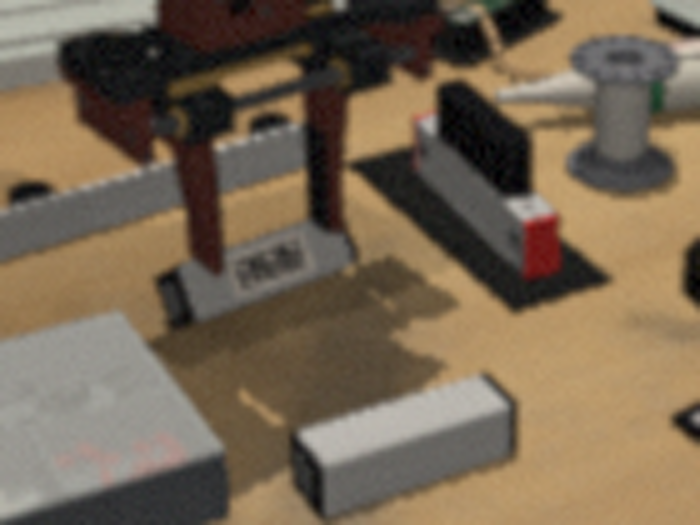

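Rolling works: tube 1 is tilted about 40° with its label at (270,265) turning up and the fingers on it. I'll push it past the tipping point.

```bash
python3 -m crank '[[[0.008,0,-0.001],0],[[0.008,0,0],0],[[0.006,0,0],0],[[0.004,0,0],0],[[0,0,0],0],[[-0.01,0,-0.02],0],[[-0.02,0,-0.03],0],[[-0.02,0,-0.03],0],[[0,0,0],0]]'
python3 - <<'E'
from h import *
st(); snap("scene","s2",(150,150,290,255),5)
E
```

```text
time: 5.23
tool_pos: [0.5212, 0.0451, 0.1245]
ee_rot: [2.17, 2.261, -0.028]
contact_force: [0.7, 0.8, -0.3]
width: 0.0595
t 5.23 tcp [0.5212 0.0451 0.1245] w 0.059520774633207874 F [ 0.7042  0.8093 -0.2936] q [ 0.0741  0.4212  1.9164 -0.0244  0.8124  0.0501]
[[-0.0409  0.9991 -0.007 ]
 [ 0.999   0.0407 -0.0182]
 [-0.0179 -0.0077 -0.9998]]
```

View pics/s2.png

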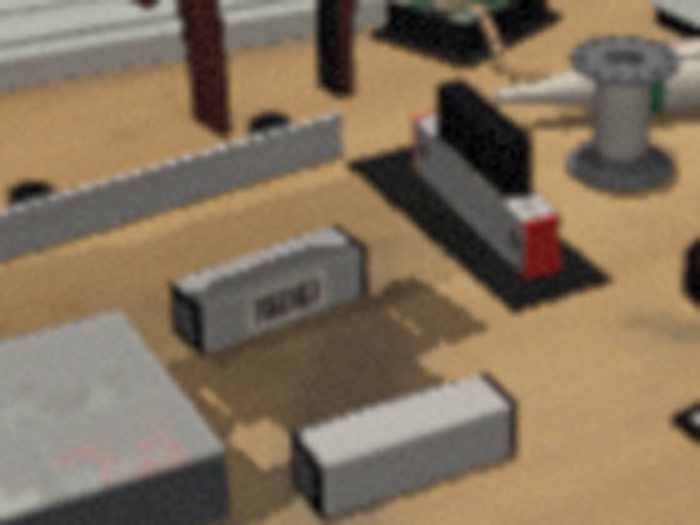

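It fell back because the tips went over its top edge. The tips have to stay lower (≤36 mm) and push further. I'll relocate the tube.

Run:
```python
from h import *
P=np.array([to_world("s2",u/5+150,v/5+150,.03) for u,v in [(172,280),(335,228),(366,246),(203,301)]])
print(P,P.mean(0)); d=P[1]-P[0]; e=P[2]-P[3]; print(np.linalg.norm(d),np.linalg.norm(e),np.degrees(np.arctan2([d[1],e[1]],[d[0],e[0]])))
s,Rm=st(); c=P.mean(0); print("need",Rm.T@(np.array([c[0],c[1]-.015-.010-.012,.024])-s['tool_pos']))
```

```text
[[0.4758 0.0777 0.03  ]
 [0.5697 0.076  0.03  ]
 [0.5729 0.0508 0.03  ]
 [0.4789 0.051  0.03  ]] [0.5244 0.0639 0.03  ]
0.0939650799287544 0.09398416879950826 [-1.0311 -0.1411]
t 5.28 tcp [0.52   0.0459 0.1225] w 0.05983493692701399 F [ 0.6997 -0.3722  0.0553] q [ 0.0755  0.4238  1.9183 -0.0237  0.8101  0.0517]
[[-0.0403  0.9991 -0.0091]
 [ 0.999   0.0401 -0.0179]
 [-0.0175 -0.0098 -0.9998]]
need [-0.0174  0.0046  0.0988]
```

```bash
python3 -m crank '[[[-0.024,0.003,0],2],[[0,0,0.035],0],[[0,0,0.03],0],[[0,0,0.02],0],[[0,0,0.01],0],[[0,0,0.004],0],[[0.006,0,0],0],[[0.006,0,0],0],[[0.004,0,0],0]]'; python3 -m crank '[[[0.003,0,0],0],[[0.003,0,0],0]]'
```

```text
time: 6.03
tool_pos: [0.5225, 0.0376, 0.0175]
ee_rot: [2.216, 2.219, -0.03]
contact_force: [-0.1, -1.3, 0.0]
width: 0.06
time: 6.2
tool_pos: [0.5232, 0.0449, 0.0188]
ee_rot: [2.213, 2.219, -0.028]
contact_force: [0.1, -2.8, -0.8]
width: 0.0599
```

```bash
python3 -m crank '[[[0.006,0,-0.006],0],[[0.007,0,-0.005],0],[[0.008,0,-0.003],0],[[0.009,0,-0.001],0],[[0.009,0,0],0],[[0.009,0,0],0],[[0.008,0,0],0],[[0,0,0],0]]'
python3 - <<'E'
from h import *
snap("scene","s3",(150,150,290,255),5)
E
```

```text
time: 6.87
tool_pos: [0.5256, 0.1096, 0.0379]
ee_rot: [2.209, 2.218, -0.018]
contact_force: [-0.7, -0.2, -0.5]
width: 0.059
```

View pics/s3.png

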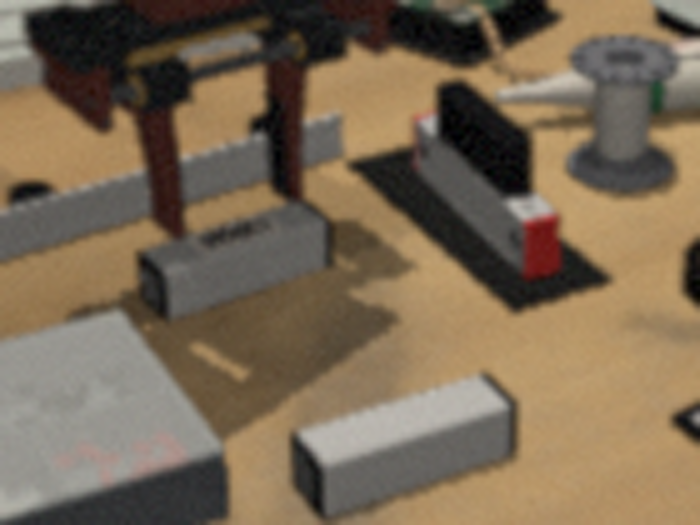

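Tube 1 now lies label up at (240,240) in the crop, with the fingers hovering over it. Next I'll go up and across to the +y side of tube 2, to roll it toward -y.

```bash
python3 -m crank '[[[0,0,-0.03],0],[[0,0,-0.03],0],[[-0.035,0,-0.01],0],[[-0.035,0,0],0],[[-0.035,0,0],2],[[-0.035,-0.01,0],2],[[-0.01,-0.01,0],1],[[0,0,0],0]]'
python3 - <<'E'
from h import *
s,Rm=st(); c=np.array([.504,-.0897,0]); print("need",Rm.T@(np.array([c[0]+.003,c[1]+.015+.010+.013,.022])-s['tool_pos']))
E
```

```text
time: 7.58
tool_pos: [0.5035, -0.0435, 0.1116]
ee_rot: [2.301, 2.122, -0.023]
contact_force: [-0.2, -0.1, -0.7]
width: 0.0598
t 7.58 tcp [ 0.5035 -0.0435  0.1116] w 0.05977007048497546 F [-0.1538 -0.1099 -0.6934] q [-0.0985  0.4187  1.9656 -0.0267  0.7586  0.002 ]
[[ 0.081   0.9967 -0.003 ]
 [ 0.9965 -0.081  -0.0182]
 [-0.0184 -0.0015 -0.9998]]
need [-0.0062  0.0043  0.0898]
```

```bash
python3 -m crank '[[[-0.004,0.004,0.035],0],[[0,0,0.03],0],[[0,0,0.012],0],[[0,0,0.006],0],[[-0.005,0,0],0],[[-0.005,0,0],0],[[-0.004,0,0],0]]'; python3 -m crank '[[[-0.003,0,0],0],[[-0.003,0,0],0]]'
```

```text
time: 8.17
tool_pos: [0.5083, -0.0608, 0.027]
ee_rot: [2.297, 2.124, -0.018]
contact_force: [0.7, 0.5, 0.1]
width: 0.0596
time: 8.33
tool_pos: [0.5085, -0.0669, 0.0286]
ee_rot: [2.296, 2.123, -0.016]
contact_force: [-0.5, 3.6, 2.0]
width: 0.0598
```

```bash
python3 -m crank '[[[0.006,0,0],0],[[0,0,0.008],0],[[0,0,0.002],0],[[-0.005,0,0],0]]'; python3 -m crank '[[[-0.003,0,0],0],[[-0.003,0,0],0]]'
```

```text
time: 8.67
tool_pos: [0.5107, -0.0663, 0.02]
ee_rot: [2.293, 2.12, -0.01]
contact_force: [0.4, 7.5, 4.0]
width: 0.0594
time: 8.83
tool_pos: [0.5103, -0.0723, 0.02]
ee_rot: [2.294, 2.121, -0.01]
contact_force: [1.3, 2.6, 0.9]
width: 0.0595
```

```bash
python3 -m crank '[[[-0.006,0,-0.006],0],[[-0.007,0,-0.005],0],[[-0.008,0,-0.003],0],[[-0.009,0,-0.001],0],[[-0.009,0,0],0],[[-0.009,0,0],0],[[-0.008,0,0],0],[[0,0,0],0]]'
python3 - <<'E'
from h import *
st(); snap("scene","s4",(150,150,310,270),5)
E
```

```text
time: 9.5
tool_pos: [0.5053, -0.1364, 0.0383]
ee_rot: [2.293, 2.118, -0.01]
contact_force: [-0.1, -0.5, -0.4]
width: 0.0601
t 9.5 tcp [ 0.5053 -0.1364  0.0383] w 0.06008339255469548 F [-0.081  -0.5062 -0.4234] q [-0.2771  0.5648  1.9588 -0.0278  0.6046 -0.175 ]
[[ 0.0793  0.9968  0.0087]
 [ 0.9967 -0.0791 -0.0189]
 [-0.0181  0.0101 -0.9998]]
```

View pics/s4.png

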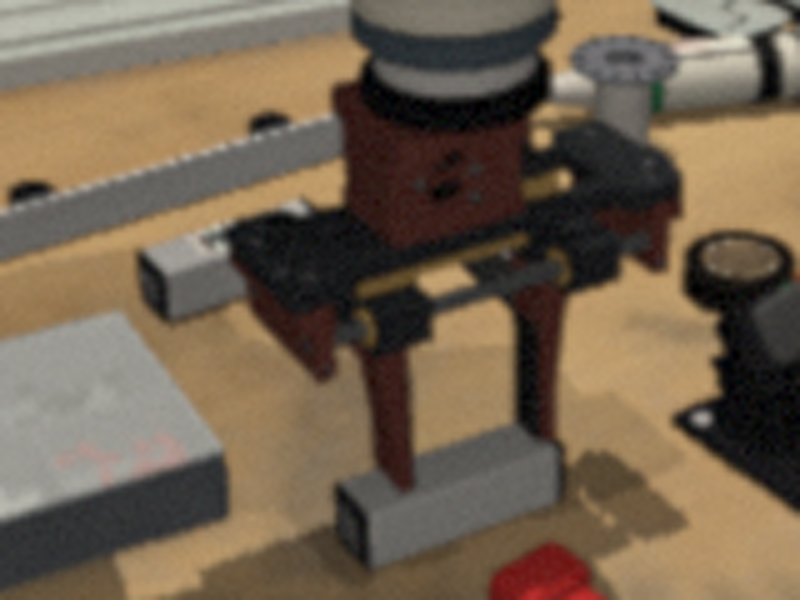

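Run:
```python
from h import *
P=np.array([to_world("s4",u/5+150,v/5+150,.03) for u,v in [(335,488),(520,428),(562,450),(374,525)]])
print(P,P.mean(0)); d=P[1]-P[0]; e=P[2]-P[3]; print(np.linalg.norm(d),np.linalg.norm(e),np.degrees(np.arctan2([d[1],e[1]],[d[0],e[0]])))
for z in(0,.02,.04): print("red",[to_world("t0",u/4+150,v/4+130,z)[:2] for u,v in [(655,398),(660,445),(700,392)]])
```

```text
[[ 0.4526 -0.1157  0.03  ]
 [ 0.5426 -0.1252  0.03  ]
 [ 0.5477 -0.1492  0.03  ]
 [ 0.4525 -0.1466  0.03  ]] [ 0.4989 -0.1342  0.03  ]
0.0904349847914306 0.09522971770611868 [-6.0344 -1.5509]
red [array([ 0.4968, -0.2121]), array([ 0.4632, -0.2145]), array([ 0.5005, -0.2444])]
red [array([ 0.4951, -0.2098]), array([ 0.4621, -0.2123]), array([ 0.4988, -0.2417])]
red [array([ 0.4934, -0.2076]), array([ 0.4609, -0.21  ]), array([ 0.497 , -0.2389])]
```

Tube 2's top, at (450,470), is plain, so its label was underneath and is now on the +y side. I'll slide the tube back +y, pushing low, to gain room from the red look-alike, then roll it toward -y once more.

```bash
python3 -m crank '[[[0,0,-0.03],0],[[-0.04,0,0],0],[[0,0,0],0],[[0,-0.005,0.03],0],[[0,0,0.02],0],[[0,0,0.01],0],[[0,0,0],0]]'; python3 -c "
from h import *
s,Rm=st()"
```

```text
time: 10.13
tool_pos: [0.4976, -0.1782, 0.0078]
ee_rot: [2.295, 2.115, -0.01]
contact_force: [-0.1, -1.1, 0.3]
width: 0.0597
t 10.13 tcp [ 0.4976 -0.1782  0.0078] w 0.05974103381661241 F [-0.0795 -1.0849  0.3304] q [-0.3577  0.6262  1.9515 -0.0286  0.5485 -0.252 ]
[[ 0.0814  0.9966  0.0094]
 [ 0.9965 -0.0812 -0.0194]
 [-0.0186  0.0109 -0.9998]]
```

```bash
python3 -m crank '[[[0.01,0,0],-2],[[0.01,0,0],-2.6],[[0.01,0,0],0],[[0.01,0,0],0],[[0.01,0,-0.001],0],[[0.01,0,0],0],[[0.008,0,0],0]]'; python3 -m crank '[[[-0.008,0,0],0],[[0,0,-0.03],0],[[0,0,-0.03],0],[[0.035,0,-0.01],0],[[0.035,0,0],0],[[0.015,0,0],0],[[0,0,0],0]]'; python3 -c "
from h import *
s,Rm=st()"
```

```text
time: 10.72
tool_pos: [0.5, -0.1042, 0.0096]
ee_rot: [2.2, 2.211, -0.01]
contact_force: [-0.4, -1.8, -1.2]
width: 0.0598
time: 11.3
tool_pos: [0.4992, -0.0226, 0.0818]
ee_rot: [2.203, 2.211, -0.008]
contact_force: [0.5, -0.0, 0.0]
width: 0.0596
t 11.3 tcp [ 0.4992 -0.0226  0.0818] w 0.05955250467961164 F [ 0.5251 -0.0022  0.0367] q [-0.0582  0.461   1.9988 -0.0279  0.6699 -0.0402]
[[-0.0037  0.9999  0.0111]
 [ 0.9998  0.0039 -0.018 ]
 [-0.0181  0.011  -0.9998]]
```

```bash
python3 -m crank '[[[-0.015,0,0.02],0],[[0,0,0.03],0],[[0,0,0.011],0],[[0,0,0.002],0],[[-0.004,0,0],0],[[-0.004,0,0],0],[[-0.004,0,0],0],[[-0.004,0,0],0],[[-0.003,0,0],0]]'
```

```text
time: 12.05
tool_pos: [0.5028, -0.0619, 0.0213]
ee_rot: [2.198, 2.211, -0.002]
contact_force: [-0.0, 1.9, -0.8]
width: 0.0592
```

```bash
python3 -m crank '[[[-0.006,0,-0.006],0],[[-0.007,0,-0.005],0],[[-0.008,0,-0.003],0],[[-0.009,0,-0.001],0],[[-0.009,0,0],0],[[-0.009,0,0],0],[[-0.008,0,0],0],[[0,0,0],0]]';  python3 -m crank '[[[0.01,0,-0.03],0],[[0.03,0,-0.035],0],[[0.04,0,-0.035],0],[[0.04,0,-0.035],0],[[0.04,0,-0.03],0],[[0.02,0.02,0],0],[[0,0,0],0]]'
python3 - <<'E'
from h import *
st(); snap("scene","s5",(150,150,310,270),5); snap("top","t5")
E
```

```text
time: 12.72
tool_pos: [0.5049, -0.1259, 0.042]
ee_rot: [2.195, 2.206, 0.002]
contact_force: [-0.1, -0.5, 0.2]
width: 0.0597
time: 13.3
tool_pos: [0.5209, 0.0366, 0.1877]
ee_rot: [2.21, 2.201, -0.0]
contact_force: [0.7, 1.2, -0.2]
width: 0.0597
t 13.3 tcp [0.5209 0.0366 0.1877] w 0.05968501730073339 F [ 0.6577  1.1617 -0.1901] q [ 0.0575  0.3139  1.8941 -0.0216  0.9187  0.0746]
[[ 0.0042  0.9999  0.016 ]
 [ 0.9999 -0.004  -0.0163]
 [-0.0162  0.0161 -0.9997]]
```

View pics/s5.png

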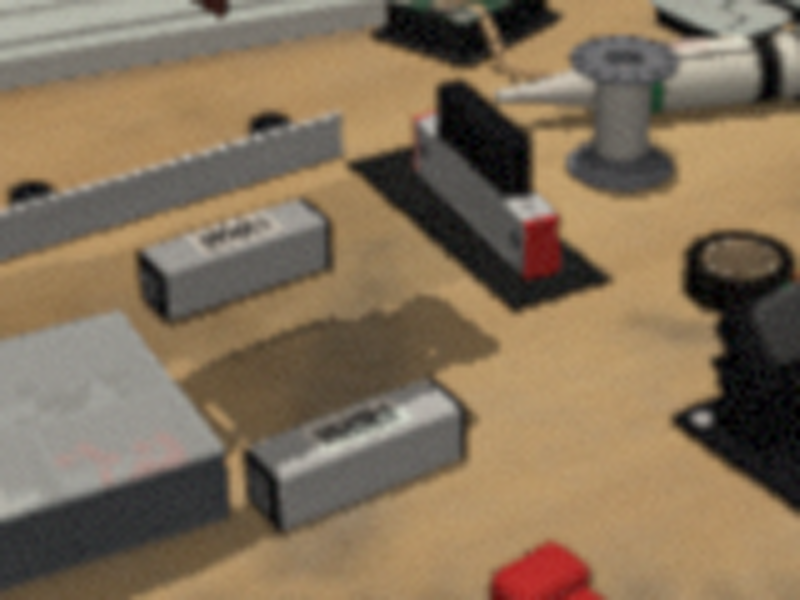

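Both labels are up: tube 1's at (235,232), tube 2's at (360,425). Next is the straightedge.

Run:
```python
from h import *
for q in [[(138,250),(302,198),(330,218),(170,270)],[(247,455),(430,378),(466,402),(284,480)]]:
    P=np.array([to_world("s5",u/5+150,v/5+150,.03) for u,v in q])
    d=P[1]-P[0]; e=P[2]-P[3]; print(P.mean(0),np.linalg.norm(d),np.linalg.norm(e),np.degrees(np.arctan2([d[1],e[1]],[d[0],e[0]])))
s,Rm=st(); print("need",Rm.T@(np.array([.663,.077,.100])-s['tool_pos']))
```

```text
[0.5251 0.1006 0.03  ] 0.09696739713452779 0.09366745945488326 [-0.2131 -0.2295]
[ 0.4846 -0.0839  0.03  ] 0.09848698288110738 0.09688171275075129 [2.5064 2.1717]
t 13.4 tcp [0.5177 0.0342 0.1861] w 0.05974341618948882 F [-0.0058 -0.3985 -1.0213] q [ 0.0538  0.3137  1.899  -0.0226  0.9191  0.0721]
[[ 0.0048  0.9999  0.0109]
 [ 0.9998 -0.0046 -0.0174]
 [-0.0174  0.0109 -0.9998]]
need [0.045  0.1441 0.0869]
```

Run:
```python
from h import *
p=cv2.imread("pics/t5_raw.png")[130:280,150:350]
p=cv2.resize(p,None,fx=4,fy=4,interpolation=cv2.INTER_CUBIC)
cv2.imwrite("pics/c5.png",p)
```

```text
(no output)
```

View pics/c5.png

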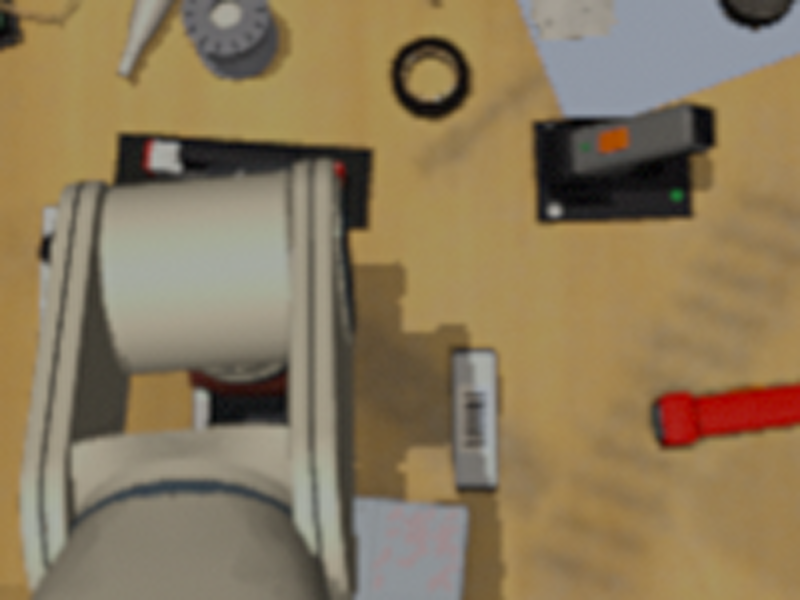

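Confirmed: tube 2 is at (475,419) in the crop, about (0.484, -0.083), and its near end is close to the case. I'll grip it and slide it along the bench in +x, without lifting, to line it up.

```bash
python3 -m crank '[[[0,0,0],7.1],[[0,0,0],7.1],[[0,0,0],7.1],[[0,0,0],7.1],[[0,0,0],7.1],[[0,0,0],7.1],[[0,0,0],7.1],[[0,0,0],7.1],[[0,0,0],7.1],[[0,0,0],7.1]]' 1; python3 -m crank '[[[0,0,0],7.1],[[0,0,0],7.1],[[0,0,0],2],[[0,0,0],0]]'
python3 - <<'E'
from h import *
s,Rm=st(); print("need",Rm.T@(np.array([.484,-.083,.006])-s['tool_pos']))
for q in [[(452,348),(496,350),(497,490),(455,489)]]:
    P=np.array([to_world("t5",u/4+150,v/4+130,.03) for u,v in q]); print(P,P.mean(0))
E
```

```text
time: 14.23
tool_pos: [0.5034, 0.022, 0.1738]
ee_rot: [3.086, 0.485, -0.032]
contact_force: [0.3, -0.8, 0.5]
width: 0.0879
time: 14.57
tool_pos: [0.4972, 0.0164, 0.1686]
ee_rot: [3.12, 0.025, -0.047]
contact_force: [0.3, -0.4, 0.7]
width: 0.0877
t 14.57 tcp [0.4972 0.0164 0.1686] w 0.08771649211351117 F [ 0.2789 -0.4038  0.6549] q [ 0.0222  0.3275  1.9305 -0.0265  0.9141  1.5935]
[[ 0.9994  0.0163 -0.0298]
 [ 0.0157 -0.9996 -0.0217]
 [-0.0301  0.0212 -0.9993]]
need [-0.0099  0.0957  0.1651]
[[ 0.5317 -0.0677  0.03  ]
 [ 0.5298 -0.0985  0.03  ]
 [ 0.4323 -0.0973  0.03  ]
 [ 0.4334 -0.0682  0.03  ]] [ 0.4818 -0.0829  0.03  ]
```

```bash
python3 -m crank '[[[-0.003,0.035,0],0],[[-0.003,0.035,0.01],0],[[-0.003,0.025,0.03],0],[[0,0,0.035],0],[[0,0,0.035],0],[[0,0,0.02],0],[[0,0,0.01],0],[[0,0,0],0]]'; python3 -c "
from h import *
s,Rm=st(); print('need',Rm.T@(np.array([.484,-.083,.006])-s['tool_pos']))"
```

```text
time: 15.23
tool_pos: [0.4785, -0.0923, 0.0221]
ee_rot: [3.121, 0.035, -0.057]
contact_force: [-0.8, -0.7, -0.0]
width: 0.0883
t 15.23 tcp [ 0.4785 -0.0923  0.0221] w 0.08826513320777568 F [-0.8194 -0.7038 -0.0095] q [-0.1975  0.577   2.009  -0.0495  0.5879  1.3924]
[[ 0.9991  0.0229 -0.0365]
 [ 0.0222 -0.9995 -0.0207]
 [-0.0369  0.0199 -0.9991]]
need [ 0.0063 -0.0095  0.0157]
```

Straddling the tube: centre on it, go down, close gently, and slide in +x.

```bash
python3 -m crank '[[[0.006,-0.009,0.006],0],[[0,0,0.006],0],[[0,0,0],0]]'; python3 -m crank '[[[0,0,0],0],[[0,0,0],0],[[0,0,0],0],[[0,0,0],0],[[0,0,0],0],[[0,0,0],0]]' -1 8
```

```text
time: 15.48
tool_pos: [0.4826, -0.0838, 0.0083]
ee_rot: [3.121, 0.035, -0.062]
contact_force: [-1.1, -0.0, 0.3]
width: 0.0882
time: 15.98
tool_pos: [0.4851, -0.0834, 0.0111]
ee_rot: [3.12, 0.039, -0.053]
contact_force: [0.3, -0.3, -0.5]
width: 0.0511
```

```bash
python3 -m crank '[[[0,0,0],0],[[0,0,0],0],[[0,0,0],0],[[0,0,0],0],[[0,0,0],0]]' ; python3 -m crank '[[[0.01,0,-0.0004],0],[[0.01,0,-0.0004],0],[[0.01,0,-0.0004],0],[[0.008,0,-0.0004],0],[[0,0,0],0]]'
```

```text
time: 16.4
tool_pos: [0.4854, -0.0834, 0.0117]
ee_rot: [3.12, 0.039, -0.052]
contact_force: [0.7, -0.6, 0.2]
width: 0.03
time: 16.82
tool_pos: [0.5142, -0.0817, 0.0111]
ee_rot: [3.122, 0.04, -0.087]
contact_force: [2.7, -0.1, -0.0]
width: 0.03
```

```bash
python3 -m crank '[[[0.008,0,-0.0003],0],[[0,0,0],0],[[0,0,0],0]]'; python3 -m crank '[[[0,0,0],0],[[0,0,0],0],[[0,0,0],0],[[0,0,0],0],[[0,0,-0.02],0],[[0,0,-0.035],0],[[0,0,-0.035],0],[[0,0,-0.035],0],[[0,0,-0.035],0]]' 0.5;  python3 -c "
from h import *
st()"
```

```text
time: 17.07
tool_pos: [0.5205, -0.0814, 0.0107]
ee_rot: [3.122, 0.04, -0.095]
contact_force: [-3.3, -0.3, 4.1]
width: 0.0303
time: 17.82
tool_pos: [0.5239, -0.0775, 0.1676]
ee_rot: [3.124, 0.04, -0.122]
contact_force: [1.1, -1.2, -0.3]
width: 0.0656
t 17.82 tcp [ 0.5239 -0.0775  0.1676] w 0.06557249496693406 F [ 1.1261 -1.174  -0.3245] q [-0.1532  0.3919  1.833  -0.0328  0.9916  1.4111]
[[ 0.9966  0.026  -0.078 ]
 [ 0.0249 -0.9996 -0.0157]
 [-0.0783  0.0137 -0.9968]]
```

```bash
python3 -m crank '[[[0.02,-0.025,-0.005],-7.1],[[0.02,-0.025,-0.005],-7.1],[[0,-0.025,0],-7.1],[[0,-0.015,0],-7.1],[[0,0,0],-7.1],[[0,0,0],-7.1],[[0,0,0],-7.1],[[0,0,0],-7.1],[[0,0,0],-7.1],[[0,0,0],-7.1]]' ; python3 -m crank '[[[0,0,0],-5],[[0,0,0],-3],[[0,0,0],0]]';python3 -c "
from h import *
s,Rm=st(); print('need',Rm.T@(np.array([.6635,.078,.10])-s['tool_pos']))"
```

```text
time: 18.65
tool_pos: [0.5539, 0.0184, 0.1859]
ee_rot: [-2.506, -1.858, 0.087]
contact_force: [-0.4, 0.4, -0.8]
width: 0.0662
time: 18.9
tool_pos: [0.5533, 0.0185, 0.1856]
ee_rot: [-2.353, -2.041, 0.085]
contact_force: [0.5, -0.0, 0.1]
width: 0.0656
t 18.9 tcp [0.5533 0.0185 0.1856] w 0.06563234845500343 F [ 0.4855 -0.0476  0.0756] q [ 0.0205  0.3924  1.779  -0.0179  1.0285  0.1717]
[[ 0.1403  0.9884 -0.0579]
 [ 0.9898 -0.1415 -0.0165]
 [-0.0245 -0.055  -0.9982]]
need [0.0765 0.1052 0.0781]
```

```bash
python3 -m crank '[[[0.02,0.026,0.01],0],[[0.02,0.026,0.01],0],[[0.02,0.026,0.02],0],[[0.016,0.024,0.02],0],[[0,0,0.015],0],[[0,0,0],0],[[0,0,0],0]]' ; python3 -c "
from h import *
s,Rm=st(); print('need',Rm.T@(np.array([.6635,.0775,.043])-s['tool_pos']))"
```

```text
time: 19.48
tool_pos: [0.6649, 0.08, 0.1004]
ee_rot: [-2.369, -2.026, 0.082]
contact_force: [-0.6, -0.2, 0.4]
width: 0.0658
t 19.48 tcp [0.6649 0.08   0.1004] w 0.0658344815446799 F [-0.6405 -0.1816  0.3551] q [ 0.1068  0.6539  1.5512 -0.0124  0.9933  0.2699]
[[ 0.1547  0.9864 -0.0553]
 [ 0.9877 -0.1558 -0.0164]
 [-0.0248 -0.0521 -0.9983]]
need [-0.0013  0.002   0.0575]
```

```bash
python3 -m crank '[[[-0.001,0.002,0.03],-1],[[0,0,0.018],0],[[0,0,0.007],0],[[0,0,0],0],[[0,0,0],0]]' ; python3 -m crank '[[[0,0,0],0],[[0,0,0],0],[[0,0,0],0],[[0,0,0],0],[[0,0,0],0],[[0,0,0],0],[[0,0,0],0],[[0,0,0],0],[[0,0,0],0]]' -1 20;python3 -c "
from h import *
s,Rm=st()"
```

```text
time: 19.9
tool_pos: [0.6643, 0.0767, 0.0495]
ee_rot: [-2.358, -2.043, 0.076]
contact_force: [-0.0, -0.5, 0.4]
width: 0.066
time: 20.65
tool_pos: [0.6675, 0.0766, 0.0565]
ee_rot: [-2.363, -2.045, 0.065]
contact_force: [-0.4, -0.7, -0.1]
width: 0.0199
t 20.65 tcp [0.6675 0.0766 0.0565] w 0.01993614329068838 F [-0.4153 -0.6892 -0.096 ] q [ 0.1016  0.7094  1.5682 -0.0137  0.9072  0.2546]
[[ 0.1434  0.9888 -0.0419]
 [ 0.9894 -0.1442 -0.0151]
 [-0.021  -0.0393 -0.999 ]]
```

```bash
python3 -m crank '[[[0,0,0],0],[[0,-0.001,0.003],0],[[0,-0.001,0.006],0],[[0,0,0.005],0],[[0,0,0.002],0]]' -0.3; python3 -m crank '[[[0,0,0],0],[[0,0,0.0005],0],[[0,0,0.0005],0],[[0,0,0.0005],0],[[0,0,0],0],[[0,0,0],0]]' -1 25;python3 -c "
from h import *
s,Rm=st()"
```

```text
time: 21.07
tool_pos: [0.6646, 0.0768, 0.0392]
ee_rot: [-2.363, -2.045, 0.065]
contact_force: [-0.0, -0.2, 0.2]
width: 0.0308
time: 21.57
tool_pos: [0.6649, 0.0766, 0.0374]
ee_rot: [-2.363, -2.045, 0.065]
contact_force: [0.2, 0.1, -0.3]
width: 0.0196
t 21.57 tcp [0.6649 0.0766 0.0374] w 0.019613889232539327 F [ 0.2452  0.0753 -0.328 ] q [ 0.102   0.7329  1.5779 -0.0143  0.874   0.2557]
[[ 0.1434  0.9888 -0.0418]
 [ 0.9894 -0.1441 -0.0153]
 [-0.0212 -0.0391 -0.999 ]]
```

Gripped at 19.6 mm. I'll lift, move away from the spool, turn 90°, and go behind tube 2.

```bash
python3 -m crank '[[[0,0,-0.02],0],[[0,0,-0.035],0],[[0,0,-0.035],0],[[0,-0.03,-0.01],0],[[0,-0.035,0],0],[[0,-0.035,0],0],[[-0.02,-0.02,0],0],[[-0.03,0,0],0],[[-0.03,0,0],0]]' ;python3 -c "
from h import *
s,Rm=st()"; python3 -m crank '[[[0,0,0],7.1],[[0,0,0],7.1],[[0,0,0],7.1],[[0,0,0],7.1],[[0,0,0],7.1],[[0,0,0],7.1],[[0,0,0],7.1],[[0,0,0],7.1],[[0,0,0],7.1],[[0,0,0],7.1]]';python3 -c "
from h import *
s,Rm=st()"
```

```text
time: 22.32
tool_pos: [0.5308, 0.0195, 0.1435]
ee_rot: [-2.353, -2.048, 0.072]
contact_force: [0.3, -0.3, -3.6]
width: 0.0198
t 22.32 tcp [0.5308 0.0195 0.1435] w 0.019764614468706046 F [ 0.3125 -0.2784 -3.6247] q [ 0.0219  0.4179  1.8613 -0.0165  0.9116  0.1711]
[[ 0.1378  0.9893 -0.0489]
 [ 0.9902 -0.1386 -0.0141]
 [-0.0207 -0.0464 -0.9987]]
time: 23.15
tool_pos: [0.523, 0.0137, 0.1399]
ee_rot: [3.118, 0.28, -0.095]
contact_force: [0.8, 0.2, -3.0]
width: 0.02
t 23.15 tcp [0.523  0.0137 0.1399] w 0.019951981884744275 F [ 0.8422  0.1989 -2.997 ] q [ 0.0118  0.4173  1.874  -0.018   0.9098  1.4148]
[[ 0.9822  0.1785 -0.0593]
 [ 0.1779 -0.9839 -0.0149]
 [-0.061   0.0041 -0.9981]]
```

```bash
python3 -m crank '[[[0,0.03,0],5],[[0,0.035,0],5.3],[[0,0.035,0],0],[[0,0.03,0],0],[[0,0.01,0.01],0],[[0,0,0],0],[[0,0,0],0]]' ;python3 -c "
from h import *
s,Rm=st(); print('need',Rm.T@(np.array([.535,-.124,.06])-s['tool_pos']))"
```

```text
time: 23.73
tool_pos: [0.5279, -0.1293, 0.1284]
ee_rot: [3.126, -0.023, -0.099]
contact_force: [0.1, -0.3, -2.6]
width: 0.0199
t 23.73 tcp [ 0.5279 -0.1293  0.1284] w 0.01994902743046212 F [ 0.1048 -0.2596 -2.5949] q [-0.2459  0.4599  1.8359 -0.0361  0.9042  1.3625]
[[ 0.9979 -0.014  -0.0632]
 [-0.0149 -0.9998 -0.0134]
 [-0.063   0.0143 -0.9979]]
need [ 0.0113 -0.0064  0.0678]
```

```bash
python3 -m crank '[[[0.011,-0.003,0.02],0.8],[[0,-0.001,0.03],0],[[0,0,0.015],0],[[0,0,0.01],0],[[0,0,0.006],0],[[0,0,0.004],0],[[0,0,0.003],0]]' ;python3 -m crank '[[[0,0,0.002],0],[[0,0,0.002],0]]';  python3 - <<'E'
from h import *
st();snap("scene","s6",(150,150,310,270),5); snap("top","t6")
E
```

```text
time: 24.32
tool_pos: [0.5346, -0.119, 0.0375]
ee_rot: [3.127, -0.037, -0.097]
contact_force: [-0.8, -0.5, -2.6]
width: 0.0201
time: 24.48
tool_pos: [0.5335, -0.1188, 0.0347]
ee_rot: [3.126, -0.036, -0.1]
contact_force: [-7.1, -2.7, 8.0]
width: 0.0199
t 24.48 tcp [ 0.5335 -0.1188  0.0347] w 0.019894838094691253 F [-7.0574 -2.7488  8.0061] q [-0.2257  0.6155  1.8572 -0.0403  0.7289  1.3987]
[[ 0.9977 -0.0223 -0.064 ]
 [-0.0232 -0.9996 -0.0128]
 [-0.0637  0.0143 -0.9979]]
```

View pics/s6.png

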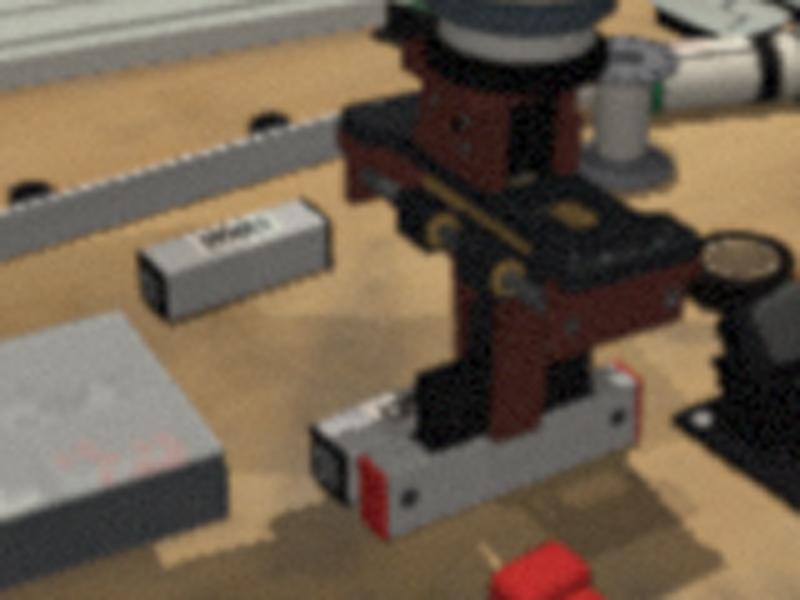

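The straightedge stands behind tube 2 (red ends at (375,500) and (630,400)), clear of the case, and both labels are still up. Now push.

```bash
python3 -m crank '[[[0,-0.005,-0.001],-0.7],[[0,-0.012,-0.0002],-0.6],[[0,-0.012,-0.0002],0],[[0,-0.012,-0.0002],0],[[0,-0.012,-0.0002],0]]' ;python3 -m crank '[[[0,-0.012,-0.0002],0],[[0,-0.012,-0.0002],0],[[0,-0.012,-0.0002],0],[[0,-0.012,-0.0002],0]]';  python3 - <<'E'
from h import *
st()
E
```

```text
time: 25.0
tool_pos: [0.5366, -0.0638, 0.0379]
ee_rot: [3.126, -0.001, -0.089]
contact_force: [0.7, -1.6, -4.6]
width: 0.0199
time: 25.33
tool_pos: [0.5363, -0.0091, 0.0379]
ee_rot: [3.126, 0.003, -0.089]
contact_force: [0.0, -1.9, -4.1]
width: 0.0199
t 25.33 tcp [ 0.5363 -0.0091  0.0379] w 0.019901410965216474 F [ 0.0345 -1.86   -4.0648] q [-0.0296  0.5991  1.8819 -0.0251  0.7174  1.5585]
[[ 0.9984  0.0025 -0.057 ]
 [ 0.0016 -0.9999 -0.0148]
 [-0.057   0.0147 -0.9983]]
```

```bash
python3 -m crank '[[[0,-0.014,0.0005],0],[[0,-0.014,0],0],[[0,-0.014,0],0],[[0,-0.014,-0.0002],0],[[0,-0.012,-0.0002],0],[[0,-0.01,-0.0002],0]]' ;python3 -m crank '[[[0,-0.01,-0.0002],0],[[0,-0.01,-0.0002],0],[[0,-0.008,-0.0002],0],[[0,-0.006,0],0]]';  python3 - <<'E'
from h import *
st()
E
```

```text
time: 25.83
tool_pos: [0.5356, 0.0766, 0.0375]
ee_rot: [3.123, 0.009, -0.089]
contact_force: [1.8, -4.9, -3.6]
width: 0.0197
time: 26.17
tool_pos: [0.5346, 0.1143, 0.0374]
ee_rot: [3.121, 0.013, -0.09]
contact_force: [1.1, -8.1, 0.5]
width: 0.02
t 26.17 tcp [0.5346 0.1143 0.0374] w 0.01998800677605873 F [ 1.0762 -8.0755  0.5318] q [ 0.1933  0.611   1.8561 -0.0119  0.7351  1.765 ]
[[ 0.9983  0.0087 -0.0579]
 [ 0.0076 -0.9998 -0.0195]
 [-0.058   0.019  -0.9981]]
```

```bash
python3 -m crank '[[[0,-0.004,0],0],[[0,-0.004,0],0],[[0,-0.003,0],0],[[0,-0.003,0],0]]'; python3 -m crank '[[[0,-0.003,0],0],[[0,-0.003,0],0],[[0,-0.003,0],0],[[0,-0.003,0],0]]'
```

```text
time: 26.5
tool_pos: [0.5331, 0.125, 0.0377]
ee_rot: [3.111, 0.02, -0.096]
contact_force: [2.1, -28.9, 2.7]
width: 0.02
time: 26.83
tool_pos: [0.5331, 0.1249, 0.0379]
ee_rot: [3.093, 0.023, -0.1]
contact_force: [2.2, -20.4, 0.4]
width: 0.0201
```

The straightedge stalled at y = 0.125 with 20–29 N. 0.125 + 0.01 + 2×0.03 gives 0.195, the rail face, so the row is closed. Now I'll back off and look.

```bash
python3 -m crank '[[[0,0,0],0],[[0,0,0],0],[[0,0.004,0],0],[[0,0.01,0],0],[[0,0.02,-0.005],0],[[0,0.025,-0.02],0],[[0,0.03,-0.03],0],[[0,0.03,-0.03],0],[[0,0.01,-0.02],0],[[0,0,0],0]]';  python3 - <<'E'
from h import *
st();snap("scene","s7",(130,150,290,270),5)
E
```

```text
time: 27.67
tool_pos: [0.5399, -0.0035, 0.1503]
ee_rot: [3.096, 0.024, -0.107]
contact_force: [1.4, 0.6, -3.1]
width: 0.0198
t 27.67 tcp [ 0.5399 -0.0035  0.1503] w 0.01984907258062746 F [ 1.4147  0.6431 -3.0915] q [-0.0029  0.4279  1.825  -0.0547  0.9582  1.5855]
[[ 0.9975  0.017  -0.0688]
 [ 0.0139 -0.9989 -0.0446]
 [-0.0695  0.0435 -0.9966]]
```

View pics/s7.png

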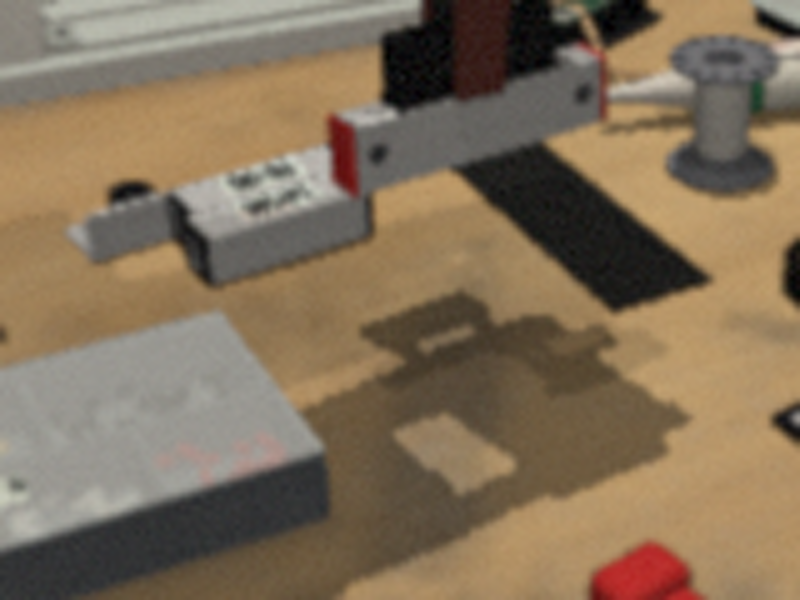

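The row is closed against the rail, with labels at (262,175) and (280,200), both up. Next I'll put the straightedge back.

```bash
python3 -m crank '[[[0,0,0],-7.1],[[0,0,0],-7.1],[[0,0,0],-7.1],[[0,0,0],-7.1],[[0,0,0],-7.1],[[0,0,0],-7.1],[[0,0,0],-7.1],[[0,0,0],-7.1],[[0,0,0],-7.1],[[0,0,0],-7.1]]' ; python3 -m crank '[[[0,0,0],-7],[[0,0,0],-6],[[0,0,0],0]]'
python3 - <<'E'
from h import *
s,Rm=st(); print('need',Rm.T@(np.array([.661,.080,.07])-s['tool_pos']))
E
```

```text
time: 28.55
tool_pos: [0.5271, 0.007, 0.1306]
ee_rot: [-2.509, -1.845, 0.153]
contact_force: [-0.1, 0.6, -3.6]
width: 0.0198
time: 28.8
tool_pos: [0.5227, 0.0106, 0.1242]
ee_rot: [-2.254, -2.122, 0.155]
contact_force: [-0.3, 0.1, -2.2]
width: 0.0199
t 28.8 tcp [0.5227 0.0106 0.1242] w 0.019868052276762155 F [-0.2945  0.1361 -2.2255] q [ 0.019   0.4595  1.8541 -0.0453  0.9309  0.1084]
[[ 0.0581  0.9931 -0.1015]
 [ 0.9973 -0.0622 -0.0383]
 [-0.0443 -0.099  -0.9941]]
need [0.0796 0.1384 0.0372]
```

```bash
python3 -m crank '[[[0.015,0.03,0],0],[[0.02,0.035,0],0],[[0.02,0.035,0],0],[[0.02,0.03,0],0],[[0.005,0.01,0],0],[[0,0,0],0],[[0,0,0],0]]'
python3 - <<'E'
from h import *
s,Rm=st(); print('need',Rm.T@(np.array([.663,.080,.05])-s['tool_pos']))
E
```

```text
time: 29.38
tool_pos: [0.6619, 0.0902, 0.091]
ee_rot: [-2.264, -2.092, 0.177]
contact_force: [-0.4, -0.6, -3.0]
width: 0.02
t 29.38 tcp [0.6619 0.0902 0.091 ] w 0.019967687702262968 F [-0.4236 -0.5876 -3.0275] q [ 0.1279  0.6926  1.5061 -0.0254  1.0676  0.2208]
[[ 0.0764  0.9898 -0.1204]
 [ 0.996  -0.0815 -0.0379]
 [-0.0473 -0.117  -0.992 ]]
need [-0.0081  0.0068  0.0409]
```

```bash
python3 -m crank '[[[-0.008,0.006,0.02],0],[[0,0,0.012],0],[[0,0,0.006],0],[[0,0,0.004],0],[[0,0,0.003],0]]' ; python3 -m crank '[[[0,0,0.003],0],[[0,0,0.003],0],[[0,0,0.003],0]]'
python3 - <<'E'
from h import *
s,Rm=st()
E
```

```text
time: 29.8
tool_pos: [0.6552, 0.0802, 0.0419]
ee_rot: [-2.267, -2.082, 0.185]
contact_force: [-1.0, -0.1, -3.1]
width: 0.0198
time: 30.05
tool_pos: [0.6542, 0.0802, 0.0377]
ee_rot: [-2.268, -2.08, 0.184]
contact_force: [-7.8, -1.1, 23.9]
width: 0.0197
t 30.05 tcp [0.6542 0.0802 0.0377] w 0.019743431287804515 F [-7.7944 -1.132  23.8966] q [ 0.1147  0.755   1.5355 -0.0275  0.9822  0.2179]
[[ 0.0832  0.9884 -0.127 ]
 [ 0.9953 -0.0887 -0.0377]
 [-0.0485 -0.1233 -0.9912]]
```

```bash
python3 -m crank '[[[0,0,-0.002],0],[[0,0,0],0]]'; python3 -m crank '[[[0,0,0],0],[[0,0,0],0],[[0,0,0],0],[[0,0,0],0],[[0,0,0],0]]' 0.0; python3 -m crank '[[[0,-0.002,-0.03],0],[[0,-0.003,-0.035],0],[[0,-0.004,-0.035],0],[[0,-0.01,-0.02],0],[[0,0,0],0]]'
python3 - <<'E'
from h import *
s,Rm=st(); snap("scene","s8",(130,150,290,270),5);snap("top","t8",(150,130,350,280),4)
print('need',Rm.T@(np.array([.47,-.01,.10])-s['tool_pos']))
E
```

```text
time: 30.22
tool_pos: [0.6554, 0.0805, 0.0423]
ee_rot: [-2.27, -2.081, 0.18]
contact_force: [0.6, -0.2, -3.5]
width: 0.0196
time: 30.63
tool_pos: [0.657, 0.0808, 0.0441]
ee_rot: [-2.273, -2.083, 0.175]
contact_force: [-0.0, 0.9, -0.4]
width: 0.0437
time: 31.05
tool_pos: [0.651, 0.0868, 0.1664]
ee_rot: [-2.269, -2.079, 0.184]
contact_force: [1.0, -1.7, 0.5]
width: 0.0439
t 31.05 tcp [0.651  0.0868 0.1664] w 0.04394227822091232 F [ 0.9528 -1.7438  0.5406] q [ 0.1245  0.5909  1.496  -0.0232  1.1861  0.222 ]
[[ 0.0842  0.9883 -0.1272]
 [ 0.9953 -0.0896 -0.0376]
 [-0.0485 -0.1234 -0.9912]]
need [-0.1083 -0.162   0.0925]
```

View pics/s8.png

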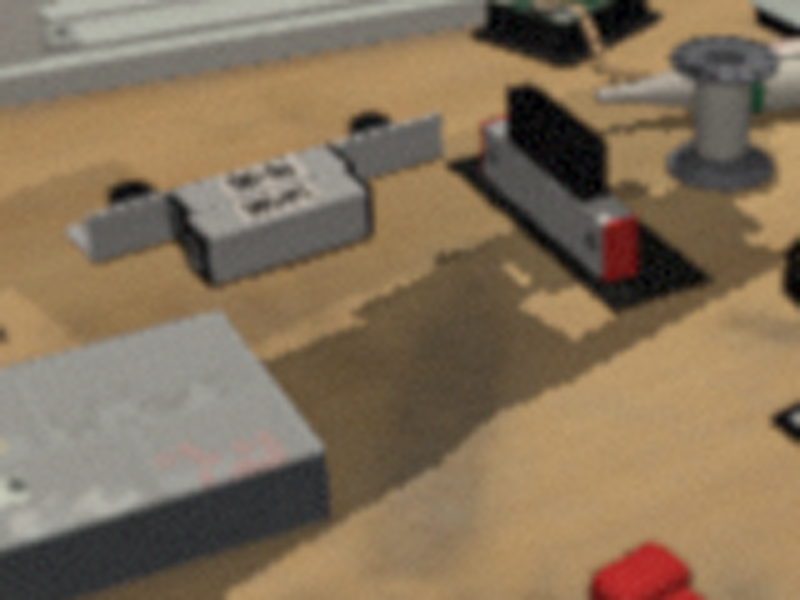

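Straightedge stands upright on the mat. The tool has crept to a 7° tilt, because loads at the tips creep the measured pose. I'll undo it by pressing the shut fingertips in -x against the fixed case edge.

```bash
python3 -m crank '[[[-0.02,-0.034,0],0],[[-0.02,-0.034,0],0],[[-0.02,-0.034,0],0],[[-0.02,-0.034,0.01],0],[[-0.02,-0.02,0.02],0],[[-0.008,-0.006,0.03],0],[[0,0,0.03],0],[[0,0,0.01],0],[[0,0,0],0]]' -1 30
python3 - <<'E'
from h import *
s,Rm=st(); print('need',Rm.T@(np.array([.46,-.01,.022])-s['tool_pos']))
P=np.array([to_world("s8",u/5+130,v/5+150,.071) for u,v in [(508,88),(585,165),(606,158),(530,85)]]); print("handle",P,P.mean(0))
P=np.array([to_world("s8",u/5+130,v/5+150,.003) for u,v in [(452,165),(618,310),(711,278)]]); print("mat",P, (P[0]+P[2])/2)
E
```

```text
time: 31.9
tool_pos: [0.452, -0.014, 0.0738]
ee_rot: [-2.256, -2.07, 0.208]
contact_force: [0.3, 0.0, -0.2]
width: 0.0001
t 31.9 tcp [ 0.452  -0.014   0.0738] w 8.324444547300642e-05 F [ 0.2652  0.0353 -0.1768] q [-0.0284  0.4848  1.9981 -0.0583  0.8078  0.1014]
[[ 0.0824  0.9854 -0.1487]
 [ 0.9953 -0.089  -0.0379]
 [-0.0506 -0.1448 -0.9882]]
need [0.0072 0.015  0.0498]
handle [[0.6469 0.1232 0.071 ]
 [0.6292 0.0248 0.071 ]
 [0.6424 0.0249 0.071 ]
 [0.6589 0.1195 0.071 ]] [0.6443 0.0731 0.071 ]
mat [[ 0.6408  0.1755  0.003 ]
 [ 0.6258 -0.0092  0.003 ]
 [ 0.6844 -0.0115  0.003 ]] [0.6626 0.082  0.003 ]
```

```bash
python3 -m crank '[[[0.005,0.012,0.03],0],[[0,0.004,0.02],0],[[0,0,0],0],[[0,-0.008,0.001],0],[[0,-0.006,0.001],0],[[0,-0.004,0.001],0]]'; python3 -m crank '[[[0,-0.004,0.0005],0],[[0,-0.004,0.0005],0],[[0,-0.004,0.0005],0],[[0,-0.004,0.0005],0]]'
python3 - <<'E'
from h import *
s,Rm=st()
E
```

```text
time: 32.4
tool_pos: [0.4408, -0.0107, 0.0182]
ee_rot: [-2.254, -2.066, 0.214]
contact_force: [-0.1, -0.5, 0.6]
width: 0.0001
time: 32.73
tool_pos: [0.4381, -0.0095, 0.0229]
ee_rot: [-2.272, -2.085, 0.177]
contact_force: [7.8, -1.1, -5.3]
width: 0.0003
t 32.73 tcp [ 0.4381 -0.0095  0.0229] w 0.0003266164065204256 F [ 7.8048 -1.1314 -5.3299] q [-0.02    0.5622  2.0564 -0.0679  0.6439  0.1226]
[[ 0.0828  0.9893 -0.1202]
 [ 0.9954 -0.0879 -0.0384]
 [-0.0485 -0.1165 -0.992 ]]
```

```bash
python3 -m crank '[[[0,-0.005,0.001],0],[[0,-0.005,0.001],0],[[0,-0.005,0.001],0],[[0,-0.005,0.001],0]]'
python3 - <<'E'
from h import *
s,Rm=st()
E
```

```text
time: 33.07
tool_pos: [0.4385, -0.0083, 0.027]
ee_rot: [-2.297, -2.109, 0.125]
contact_force: [9.7, -1.6, -7.3]
width: 0.0007
t 33.07 tcp [ 0.4385 -0.0083  0.027 ] w 0.0006595281639165871 F [ 9.6558 -1.5733 -7.2508] q [-0.0175  0.5393  2.0865 -0.0725  0.5893  0.1294]
[[ 0.0835  0.9938 -0.0729]
 [ 0.9955 -0.0864 -0.039 ]
 [-0.0451 -0.0693 -0.9966]]
```

```bash
python3 -m crank '[[[0,-0.005,0.0025],0],[[0,-0.005,0.0025],0],[[0,-0.005,0.002],0],[[0,-0.005,0.002],0],[[0,-0.004,0.002],0]]'
python3 - <<'E'
from h import *
s,Rm=st()
E
```

```text
time: 33.48
tool_pos: [0.439, -0.0079, 0.0272]
ee_rot: [2.297, 2.113, -0.061]
contact_force: [5.5, -2.5, 3.0]
width: 0.0005
t 33.48 tcp [ 0.439  -0.0079  0.0272] w 0.0005260457070514951 F [ 5.4783 -2.478   2.9686] q [-0.0161  0.5237  2.1229 -0.0844  0.5116  0.1411]
[[ 0.0829  0.9964 -0.0158]
 [ 0.9957 -0.0835 -0.041 ]
 [-0.0422 -0.0123 -0.999 ]]
```

```bash
python3 -m crank '[[[0,-0.004,0.002],0],[[0,0.01,0],0],[[0,0.02,-0.02],0],[[0,0,-0.04],0],[[0,0,-0.04],0],[[0,0,0],0]]'
cat > red.py <<'E'
from h import *
def red(name,cam):
    im=cv2.imread(f"pics/{name}_raw.png").astype(int); b,g,r_=im[...,0],im[...,1],im[...,2]
    m=((r_>110)&(g<70)&(b<70)).astype(np.uint8)
    if cam=="top": m[:160]=0;m[190:]=0;m[:,:175]=0;m[:,260:]=0
    else: m[:150]=0;m[225:]=0;m[:,215:]=0 if False else m[:,215:]; m[:,:215]=0;m[:,275:]=0
    n,l,s,c=cv2.connectedComponentsWithStats(m); out=[]
    for i in range(1,n):
        if s[i,4]>=3: out.append((s[i,4],c[i],to_world(name,*c[i],.036 if cam=="top" else .03)))
    return out
E
python3 - <<'E'
from red import *
s,Rm=st(); snap("top","t9"); snap("scene","s9")
for n,c in(("t0","top"),("t9","top"),("s0","scene"),("s9","scene")):
    print(n); [print(" ",*o) for o in red(n,c)]
E
```

```text
time: 33.98
tool_pos: [0.4718, -0.0061, 0.1343]
ee_rot: [2.292, 2.109, -0.049]
contact_force: [1.0, 0.1, 0.4]
width: 0.0003
t 33.98 tcp [ 0.4718 -0.0061  0.1343] w 0.0002785385288575387 F [1.036  0.1222 0.4293] q [-0.0114  0.3399  2.0228 -0.0578  0.7842  0.1126]
[[ 0.0828  0.9966 -0.005 ]
 [ 0.9957 -0.0829 -0.0407]
 [-0.041  -0.0016 -0.9992]]
t0
t9
  4 [184.  174.5] [0.6563 0.1555 0.036 ]
  5 [233. 177.] [0.6464 0.0154 0.036 ]
s0
  7 [258.     194.2857] [0.6611 0.0202 0.03  ]
s9
  8 [253.75  194.625] [0.651  0.0251 0.03  ]
  5 [252. 198.] [0.6368 0.0134 0.03  ]
```

Run:
```python
from h import *
def T(u,v,z): return to_world("t0",u/4+150,v/4+130,z)
def S(u,v,z): return to_world("s0",u/3.6+130,v/3.6+150,z)
print("top-edge",T(688,107,.143),T(692,150,.143)); print("bot-edge",T(713,106,.122),T(713,148,.122))
print("S tail", S(740,155,.143), S(757,192,.122))
base=np.array([.663,-.188,0])
# project box model for mid at stand centre
a=np.sqrt(.5); X=np.array([0,a,-a]);Y=np.array([-1,0,0.]);Z=np.array([0,a,a])
def box(m): return np.array([m+X*x+Y*y+Z*z for x in(-.049,.03) for y in(-.016,.016) for z in(-.015,.015)])
for m in ([.663,-.188,.098],):
    m=np.array(m); print("T",np.round((to_pix("t0",box(m))-[150,130])*4)); print("S",np.round((to_pix("s0",box(m))-[130,150])*3.6))
```

```text
top-edge [ 0.6742 -0.2245  0.143 ] [ 0.6454 -0.2259  0.143 ]
bot-edge [ 0.6798 -0.244   0.122 ] [ 0.6512 -0.2428  0.122 ]
S tail [ 0.6739 -0.2294  0.143 ] [ 0.6793 -0.2408  0.122 ]
T [[697. 107.]
 [669. 100.]
 [699. 154.]
 [671. 148.]
 [606. 128.]
 [578. 122.]
 [608. 174.]
 [579. 168.]]
S [[747. 187.]
 [725. 140.]
 [708. 203.]
 [685. 156.]
 [672. 227.]
 [652. 184.]
 [634. 243.]
 [614. 199.]]
```

Run:
```python
from h import *
a=np.sqrt(.5); X=np.array([0,a,-a]);Y=np.array([-1,0,0.]);Z=np.array([0,a,a])
m=np.array([.662,-.199,.098])
B=np.array([m+X*x+Y*y+Z*z for x in(-.049,.03) for y in(-.016,.016) for z in(-.015,.015)])
E=[(0,1),(2,3),(4,5),(6,7),(0,2),(1,3),(4,6),(5,7),(0,4),(1,5),(2,6),(3,7)]
out=[]
for n,o in(("t0",(275,145)),("s0",(280,180))):
    p=cv2.imread(f"pics/{n}_raw.png")[o[1]:o[1]+80,o[0]:o[0]+66]
    p=cv2.resize(p,None,fx=6,fy=6,interpolation=cv2.INTER_CUBIC); q=(to_pix(n,B)-o)*6+2.5
    for i,j in E: cv2.line(p,tuple(int(t) for t in q[i]),tuple(int(t) for t in q[j]),(0,255,255),1)
    out.append(p)
cv2.imwrite("pics/ov.png",np.hstack(out))
```

```text
(no output)
```

View pics/ov.png

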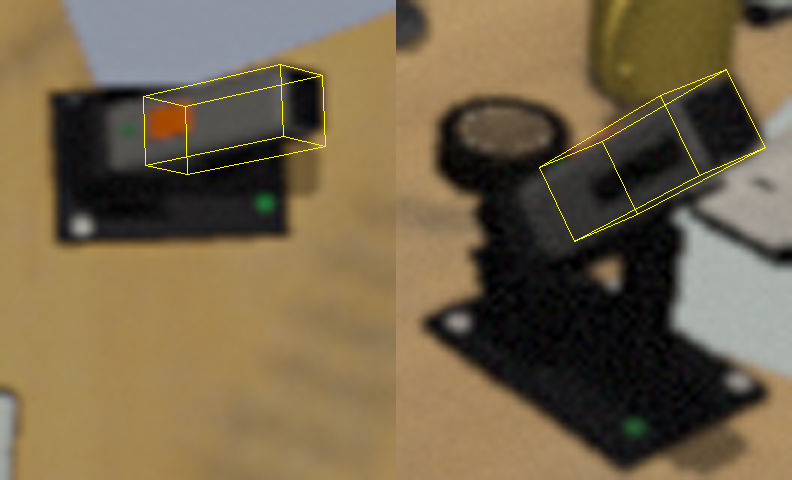

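The overlay of the barrel model fits the reader well in both views, tail at (300,105) and (730,120), so reader_mid is about (0.663, -0.199, 0.098). I'll go above it.

```bash
python3 -m crank '[[[0,0,-0.04],-2],[[0,0,-0.03],-2],[[-0.025,0.025,-0.005],-0.8],[[-0.028,0.028,0],0],[[-0.028,0.028,0],0],[[-0.028,0.028,0],0],[[-0.028,0.028,0],0],[[-0.02,0.02,0],0],[[-0.015,0.015,0],0],[[0,0,0],0]]' 0.4 25
python3 - <<'E'
from h import *
s,Rm=st(); print('need',Rm.T@(np.array([.663,-.199,.079])-s['tool_pos']))
E
```

```text
time: 34.92
tool_pos: [0.6386, -0.1805, 0.1943]
ee_rot: [-2.209, -2.231, 0.084]
contact_force: [-0.2, 0.8, -0.3]
width: 0.0608
t 34.92 tcp [ 0.6386 -0.1805  0.1943] w 0.06082056499978653 F [-0.1571  0.7928 -0.2882] q [-0.2717  0.5222  1.5396 -0.0519  1.1071 -0.258 ]
[[-0.0109  0.9992 -0.0382]
 [ 0.9993  0.0094 -0.0375]
 [-0.0371 -0.0386 -0.9986]]
need [-0.0145  0.0286  0.1149]
```

```bash
python3 -m crank '[[[-0.008,0.014,0],0],[[-0.006,0.012,0],0.3],[[0,0.002,0.03],0],[[0,0,0.03],0],[[0,0,0],0],[[0,0,0],0]]'
python3 - <<'E'
from h import *
s,Rm=st(); print('need',Rm.T@(np.array([.663,-.199,.079])-s['tool_pos']))
E
```

```text
time: 35.42
tool_pos: [0.6589, -0.1952, 0.1221]
ee_rot: [-2.206, -2.213, 0.095]
contact_force: [0.1, -0.2, -0.3]
width: 0.0618
t 35.42 tcp [ 0.6589 -0.1952  0.1221] w 0.061759926976637236 F [ 0.1486 -0.248  -0.3016] q [-0.2846  0.644   1.5095 -0.0536  1.0311 -0.2592]
[[-0.004   0.9986 -0.0536]
 [ 0.9995  0.0023 -0.0322]
 [-0.0321 -0.0537 -0.998 ]]
need [-0.0024  0.0064  0.0429]
```

```bash
python3 -m crank '[[[-0.002,0.005,0.018],0],[[0,0.001,0.014],0],[[0,0,0.006],0],[[0,0,0.001],0],[[0,0,0],0]]'; python3 -m crank '[[[0,0,0],0],[[0,0,0],0],[[0,0,0],0],[[0,0,0],0],[[0,0,0],0],[[0,0,0],0],[[0,0,0],0],[[0,0,0],0]]' -1 25
python3 - <<'E'
from h import *
s,Rm=st()
E
```

```text
time: 35.83
tool_pos: [0.6617, -0.1966, 0.0836]
ee_rot: [-2.204, -2.213, 0.096]
contact_force: [-0.4, 0.0, -0.4]
width: 0.0617
time: 36.5
tool_pos: [0.6638, -0.1969, 0.0883]
ee_rot: [-2.208, -2.217, 0.091]
contact_force: [0.2, -1.0, -0.8]
width: 0.0323
t 36.5 tcp [ 0.6638 -0.1969  0.0883] w 0.03225922707999568 F [ 0.1718 -0.9991 -0.7554] q [-0.2851  0.6906  1.5123 -0.0553  0.9771 -0.2577]
[[-0.0052  0.9988 -0.0491]
 [ 0.9994  0.0036 -0.0333]
 [-0.0331 -0.0493 -0.9982]]
```

```bash
python3 -m crank '[[[0,0,-0.01],0],[[0,0,-0.015],0],[[0,0,-0.025],0],[[0,0,-0.03],0],[[0,0,-0.03],0],[[0,0,-0.03],0],[[0,-0.01,0],0],[[0,0,0],0]]'
cat > aim.py <<'E'
from h import *
Rg=R.from_rotvec([-2.208,-2.217,.091]).as_matrix(); pg=np.array([.6638,-.1969,.0883]); mid=np.array([.663,-.199,.098])
a=np.sqrt(.5); Rr=np.array([[0,a,-a],[-1,0,0],[0,a,a]]).T
s,Rm=st(); p=np.array(s['tool_pos'])
A=Rm@Rg.T; m=p+A@(mid-pg); Rn=A@Rr; w=m+Rn@[.084,0,0]
L=np.array([to_world("s7",u/5+130,v/5+150,.03) for u,v in [(262,175),(281,200)]])
print("labels",L); print("mid",m,"view",Rn[:,0],"in window",(L-w)@Rn)
goal=L.mean(0)-Rn[:,0]*.135; print("need",Rm.T@(goal-w))
E
python3 aim.py
```

```text
time: 37.17
tool_pos: [0.6593, -0.1914, 0.2402]
ee_rot: [-2.205, -2.216, 0.093]
contact_force: [-0.4, 0.5, -1.8]
width: 0.032
t 37.17 tcp [ 0.6593 -0.1914  0.2402] w 0.031976740922532894 F [-0.3596  0.49   -1.7993] q [-0.2793  0.5168  1.4362 -0.0484  1.2301 -0.267 ]
[[-0.0057  0.9986 -0.0521]
 [ 0.9995  0.004  -0.0325]
 [-0.0322 -0.0522 -0.9981]]
labels [[0.5231 0.1809 0.03  ]
 [0.5183 0.1494 0.03  ]]
mid [ 0.6585 -0.1935  0.2499] view [-0.0027  0.7076 -0.7066] in window [[0.3367 0.1345 0.1087]
 [0.3144 0.1393 0.0865]]
need [ 0.2064 -0.1328  0.0655]
```

```bash
python3 -m crank '[[[0.02,-0.01,0],0],[[0.03,-0.02,0],0],[[0.03,-0.02,0],0],[[0.03,-0.02,0],0],[[0.03,-0.02,0],0],[[0.03,-0.018,0.01],0],[[0.02,-0.01,0.01],0],[[0,0,0.01],0],[[0,0,0],0],[[0,0,0],0]]'; python3 aim.py
```

```text
time: 38.0
tool_pos: [0.5261, 0.0022, 0.2052]
ee_rot: [-2.204, -2.209, 0.105]
contact_force: [0.5, -0.3, -1.5]
width: 0.0319
t 38.0 tcp [0.5261 0.0022 0.2052] w 0.031938952629641096 F [ 0.4597 -0.2916 -1.5272] q [ 0.0015  0.3299  1.8223 -0.0392  1.0509  0.02  ]
[[-0.003   0.9981 -0.0611]
 [ 0.9994  0.001  -0.0341]
 [-0.034  -0.0612 -0.9975]]
labels [[0.5231 0.1809 0.03  ]
 [0.5183 0.1494 0.03  ]]
mid [0.5254 0.0001 0.2149] view [-0.0069  0.7064 -0.7078] in window [[ 0.1746  0.0005 -0.0026]
 [ 0.1524  0.0052 -0.025 ]]
need [ 0.0114 -0.0013  0.0296]
```

```bash
python3 -m crank '[[[0.006,0,0.012],0],[[0.004,0,0.01],0],[[0,0,0.002],0],[[0,0,0],0],[[0,0,0],0]]'; python3 aim.py | tail -4; for i in 1 2 3; do python3 -m crank '[[[0,0,0],0],[[0,0,0],0],[[0,0,0],0],[[0,0,0],0],[[0,0,0],0],[[0,0,0],0],[[0,0,0],0],[[0,0,0],0],[[0,0,0],0],[[0,0,0],0]]'; done; python3 aim.py; python3 -c "
from h import *
snap('top','t10',(150,130,350,280),4); snap('scene','s10',(130,110,330,260),4)"
```

```text
time: 38.42
tool_pos: [0.5274, 0.0078, 0.1801]
ee_rot: [-2.209, -2.205, 0.105]
contact_force: [0.5, -0.2, -0.6]
width: 0.032
 [0.5183 0.1494 0.03  ]]
mid [0.5267 0.0057 0.1899] view [-0.0036  0.7057 -0.7085] in window [[ 0.1529  0.0029  0.0113]
 [ 0.1307  0.0075 -0.0111]]
need [ 0.0051 -0.0049  0.0048]
time: 39.25
tool_pos: [0.5292, 0.0065, 0.1822]
ee_rot: [-2.213, -2.206, 0.102]
contact_force: [-0.1, -0.8, -1.1]
width: 0.032
time: 40.08
tool_pos: [0.5291, 0.0065, 0.1821]
ee_rot: [-2.213, -2.206, 0.102]
contact_force: [0.2, -0.7, -1.7]
width: 0.0318
time: 40.92
tool_pos: [0.5291, 0.0066, 0.1821]
ee_rot: [-2.213, -2.206, 0.102]
contact_force: [0.2, -0.4, -1.2]
width: 0.0321
t 40.92 tcp [0.5291 0.0066 0.1821] w 0.03212162623981389 F [ 0.2472 -0.3737 -1.1556] q [ 0.0101  0.3634  1.8356 -0.041   1.0006  0.0363]
[[ 0.0021  0.9984 -0.0572]
 [ 0.9994 -0.0041 -0.0351]
 [-0.0352 -0.0571 -0.9977]]
labels [[0.5231 0.1809 0.03  ]
 [0.5183 0.1494 0.03  ]]
mid [0.5284 0.0045 0.1918] view [-0.0005  0.7055 -0.7087] in window [[ 0.1552  0.0052  0.0108]
 [ 0.1329  0.0098 -0.0115]]
need [ 0.0064 -0.0072  0.0068]
```

View pics/s10.png

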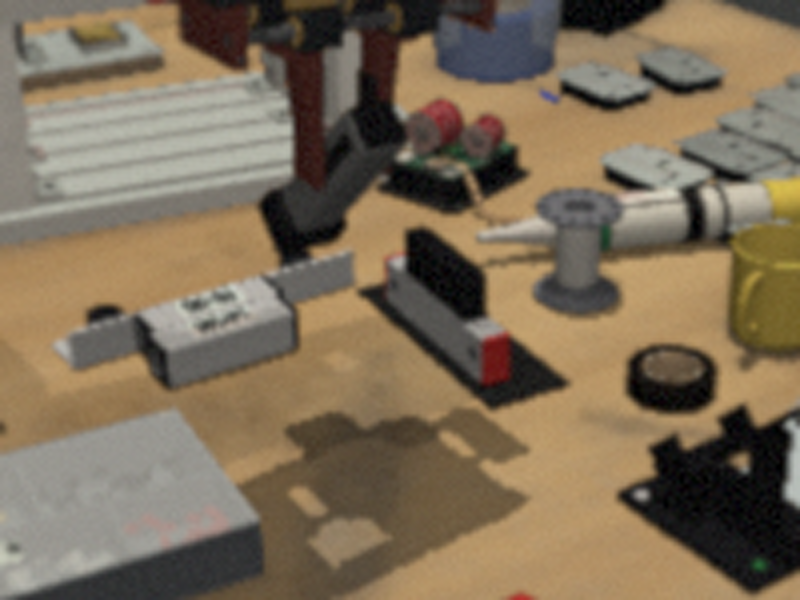

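```bash
python3 - <<'E' | tail -8
import runpy; g=runpy.run_path("aim.py"); 
import numpy as np
from h import to_pix
m,Rn=g["m"],g["Rn"]
from scipy.spatial.transform import Rotation as R
for d in (-10,0,10,20):
    c=g["p"]+np.array([0,0,.019])   # pitch about the grasp point
    Q=R.from_rotvec(np.radians(-d)*np.array([1,0,0])).as_matrix()
    f=lambda P:(to_pix("s10",c+Q@(P-c))-[130,110])[0]*4
    V=Q@Rn[:,0]; w=c+Q@(m+Rn[:,0]*.084-c); 
    print(d,"tail",f(m-Rn[:,0]*.049),"win",f(m+Rn[:,0]*.084),"view",V,"lab",((g["L"]-w)@(Q@Rn)).round(3).tolist())
E
```

```text
[0.5183 0.1494 0.03  ]]
mid [0.5284 0.0045 0.1918] view [-0.0004  0.7055 -0.7087] in window [[ 0.1552  0.0053  0.0108]
 [ 0.133   0.0099 -0.0116]]
need [ 0.0064 -0.0072  0.0068]
-10 tail [376.5816 136.6887] win [283.638  199.0537] view [-0.0004  0.8179 -0.5754] lab [[0.152, 0.005, -0.032], [0.126, 0.009, -0.05]]
0 tail [372.3669 122.6347] win [293.6973 221.9269] view [-0.0004  0.7055 -0.7087] lab [[0.155, 0.005, 0.011], [0.133, 0.01, -0.012]]
10 tail [367.0833 109.314 ] win [305.1082 242.8331] view [-0.0004  0.5718 -0.8204] lab [[0.151, 0.006, 0.053], [0.133, 0.01, 0.027]]
20 tail [360.9153  97.1821] win [317.6169 261.2396] view [-0.0004  0.4206 -0.9072] lab [[0.139, 0.006, 0.094], [0.126, 0.011, 0.066]]
```

Both labels are up and the row is intact at (215,305). The reader points 45° down at it, its image slope matching the no-slip prediction, with both labels well inside the window. I'll return it to the stand.

```bash
cat > seat.py <<'E'
from aim import *
q=mid+[0,0,float(sys.argv[1])]; print("seat need",Rm.T@(q-m))
E
python3 -m crank '[[[0,0,-0.03],0],[[-0.01,0.01,-0.025],0],[[-0.028,0.02,0],0],[[-0.028,0.02,0],0],[[-0.03,0.02,0],0],[[-0.03,0.02,0],0],[[-0.03,0.02,0],0],[[-0.02,0.015,0],0],[[0,0,0],0],[[0,0,0],0]]'; python3 seat.py 0.10
```

```text
time: 41.85
tool_pos: [0.6608, -0.1754, 0.2373]
ee_rot: [-2.209, -2.209, 0.105]
contact_force: [-0.5, -0.1, -1.7]
width: 0.032
t 41.85 tcp [ 0.6608 -0.1754  0.2373] w 0.03199897831512199 F [-0.5261 -0.0891 -1.6657] q [-0.2544  0.5183  1.4407 -0.0526  1.2308 -0.2357]
[[-0.0011  0.9983 -0.0586]
 [ 0.9994 -0.001  -0.0359]
 [-0.0359 -0.0586 -0.9976]]
labels [[0.5231 0.1809 0.03  ]
 [0.5183 0.1494 0.03  ]]
mid [ 0.6601 -0.1775  0.247 ] view [-0.0038  0.705  -0.7092] in window [[0.3231 0.1364 0.0998]
 [0.3009 0.1411 0.0774]]
need [ 0.1905 -0.1349  0.063 ]
seat need [-0.0198  0.0058  0.0495]
```

```bash
python3 -m crank '[[[-0.012,0.004,0],0],[[-0.008,0.003,0.01],0],[[0,0,0.02],0],[[0,0,0.01],0],[[0,0,0],0],[[0,0,0],0]]'; python3 seat.py 0.03 | tail -6
```

```text
time: 42.35
tool_pos: [0.664, -0.1964, 0.1947]
ee_rot: [-2.204, -2.211, 0.106]
contact_force: [0.3, 0.1, -1.0]
width: 0.0321
labels [[0.5231 0.1809 0.03  ]
 [0.5183 0.1494 0.03  ]]
mid [ 0.6633 -0.1985  0.2045] view [-0.0073  0.7056 -0.7086] in window [[0.3083 0.1386 0.1445]
 [0.2861 0.1434 0.1221]]
need [ 0.2102 -0.1392  0.0204]
seat need [0.0021 0.0043 0.0763]
```

```bash
python3 -m crank '[[[0.001,0.001,0.02],0],[[0.001,0.002,0.025],0],[[0,0.001,0.02],0],[[0,0,0.005],0],[[0,0,0],0],[[0,0,0],0]]'; python3 seat.py 0.0 | tail -5
```

```text
time: 42.85
tool_pos: [0.6663, -0.1953, 0.1274]
ee_rot: [-2.205, -2.218, 0.101]
contact_force: [0.7, 0.1, -1.9]
width: 0.0316
 [0.5183 0.1494 0.03  ]]
mid [ 0.6655 -0.1974  0.1371] view [-0.0055  0.7046 -0.7096] in window [[0.2594 0.1411 0.1925]
 [0.2372 0.146  0.1702]]
need [ 0.2073 -0.145  -0.0479]
seat need [-0.0002 -0.0004  0.0393]
```

```bash
python3 -m crank '[[[0,0,0.012],0],[[0,0,0.01],0],[[0,0,0.007],0],[[0,0,0.004],0],[[0,0,0],0]]'; python3 seat.py 0.0 | tail -4;  python3 -m crank '[[[0,0,0.002],0],[[0,0,0.002],0]]'
```

```text
time: 43.27
tool_pos: [0.667, -0.197, 0.0962]
ee_rot: [-2.209, -2.222, 0.096]
contact_force: [-0.5, -0.1, -1.1]
width: 0.032
mid [ 0.6662 -0.1991  0.1059] view [-0.0011  0.7032 -0.711 ] in window [[0.2373 0.1423 0.2171]
 [0.2152 0.1471 0.1948]]
need [ 0.2081 -0.1478 -0.0808]
seat need [ 0.0004 -0.0028  0.008 ]
time: 43.43
tool_pos: [0.6673, -0.1972, 0.0925]
ee_rot: [-2.209, -2.222, 0.095]
contact_force: [-1.2, 2.8, 5.0]
width: 0.0317
```

```bash
python3 -m crank '[[[0,0,-0.003],0],[[-0.001,-0.0035,0],0],[[0,0,0.002],0],[[0,0,0.002],0],[[0,0,0.001],0]]'; python3 seat.py 0.0 | tail -1;  python3 -m crank '[[[0,0,0.002],0],[[0,0,0.002],0]]'
```

```text
time: 43.85
tool_pos: [0.6655, -0.1983, 0.0933]
ee_rot: [-2.212, -2.225, 0.09]
contact_force: [-0.9, 2.2, 4.8]
width: 0.0317
seat need [ 0.0015 -0.0014  0.005 ]
time: 44.02
tool_pos: [0.6658, -0.198, 0.0908]
ee_rot: [-2.213, -2.225, 0.088]
contact_force: [-0.4, 0.2, -1.2]
width: 0.032
```

```bash
python3 -m crank '[[[0.0005,-0.0005,0.002],0],[[0,0,0.001],0],[[0,0,0.001],0]]'; python3 seat.py 0.0 | tail -1
```

```text
time: 44.27
tool_pos: [0.665, -0.1978, 0.0879]
ee_rot: [-2.213, -2.225, 0.089]
contact_force: [-3.7, 1.6, 13.8]
width: 0.0318
seat need [ 0.0009 -0.0011 -0.0004]
```

It bottoms out at the height where I gripped it, within 1.5 mm of the grip pose. Now release and retreat.

```bash
python3 -m crank '[[[0,0,-0.001],0],[[0,0,0],0],[[0,0,0],0],[[0,0,0],0],[[0,0,0],0],[[0,0,0],0]]' 0.4; python3 -m crank '[[[0,0,-0.02],0],[[0,0,-0.035],0],[[0,0,-0.035],0],[[0,0,-0.035],0],[[0,-0.03,-0.02],0],[[0,-0.04,0],0],[[0,-0.04,0],0],[[0,-0.03,0],0],[[0,0,0],0],[[0,0,0],0]]'
python3 - <<'E'
from red import *
st(); snap("scene","s11"); snap("top","t11")
def diff(a,b,x0,y0,x1,y1,f=6):
    A=cv2.imread(f"pics/{a}_raw.png",0)[y0:y1,x0:x1].astype(np.float32);B=cv2.imread(f"pics/{b}_raw.png",0)[y0:y1,x0:x1].astype(np.float32)
    k=lambda p:cv2.resize(cv2.GaussianBlur(p,(3,3),.7),None,fx=f,fy=f,interpolation=cv2.INTER_CUBIC)
    A,B=k(A),k(B); s,r=cv2.phaseCorrelate(A,B,cv2.createHanningWindow(A.shape[::-1],cv2.CV_32F)); return np.array(s)/f,round(r,2)
for n,box in {"reader S":(296,190,345,228),"spool S":(262,155,288,190),"tape S":(284,192,312,216)}.items(): print(n,diff("s0","s11",*box))
print("reader T",diff("t0","t11",280,150,335,190),"tape T",diff("t0","t11",244,135,272,162))
print("row S s8->s11",diff("s8","s11",160,172,208,210)); print("edge S s8->s11",diff("s8","s11",218,160,275,215))
for n,c in(("t11","top"),("s11","scene")): [print(" ",*o) for o in red(n,c)]
E
```

```text
time: 44.77
tool_pos: [0.6641, -0.1985, 0.0881]
ee_rot: [-2.212, -2.225, 0.092]
contact_force: [-0.1, 0.2, -0.3]
width: 0.0613
time: 45.6
tool_pos: [0.5252, -0.1928, 0.2436]
ee_rot: [-2.21, -2.225, 0.095]
contact_force: [0.7, 0.4, -0.7]
width: 0.0617
t 45.6 tcp [ 0.5252 -0.1928  0.2436] w 0.06167766898115111 F [ 0.6863  0.4001 -0.6678] q [-0.344   0.3174  1.7384 -0.0586  1.1162 -0.3243]
[[-0.0078  0.9989 -0.0457]
 [ 0.9992  0.006  -0.0396]
 [-0.0392 -0.046  -0.9982]]
reader S (array([-0.0065, -0.0095]), 0.46)
spool S (array([-0.0105,  0.0036]), 0.51)
tape S (array([-0.0054, -0.0019]), 0.55)
reader T (array([-0.0699,  0.2012]), 0.02) tape T (array([ 0.0028, -0.0026]), 0.74)
row S s8->s11 (array([-0.    ,  0.0017]), 0.66)
edge S s8->s11 (array([0.0038, 0.0059]), 0.35)
  4 [233.  176.5] [0.6478 0.0154 0.036 ]
  22 [253.0455 196.8636] [0.6425 0.0166 0.03  ]
```

```bash
python3 -m crank '[[[0.03,0,0],0],[[0.035,0,0],0],[[0.035,-0.01,0],0],[[0.035,-0.02,0],0],[[0.01,-0.02,0],0],[[0,0,0],0]]'
python3 - <<'E'
from red import *
st(); snap("scene","s12"); snap("top","t12")
def match(a,b,x0,y0,x1,y1,f=5):
    k=lambda n:cv2.resize(cv2.imread(f"pics/{n}_raw.png"),None,fx=f,fy=f,interpolation=cv2.INTER_CUBIC)
    A,B=k(a),k(b); t=A[y0*f:y1*f,x0*f:x1*f]; m=8*f; w=B[y0*f-m:y1*f+m,x0*f-m:x1*f+m]
    _,v,_,l=cv2.minMaxLoc(cv2.matchTemplate(w,t,cv2.TM_CCOEFF_NORMED)); return round(v,3),(np.array(l)-m)/f
print("reader barrel T",match("t0","t12",293,157,329,170)); print("reader barrel S",match("s0","s12",302,195,338,222))
print("spool T",match("t0","t12",196,123,220,148),"tape T",match("t0","t12",246,138,270,160))
print("row S",match("s8","s12",163,174,206,208))
print("edge T vs t0",match("t0","t12",184,163,237,180),"edge S vs s8",match("s8","s12",225,166,260,208))
for n,c in(("t12","top"),): [print(" ",*o) for o in red(n,c)]
E
```

```text
time: 46.2
tool_pos: [0.4832, -0.0437, 0.2373]
ee_rot: [-2.213, -2.225, 0.092]
contact_force: [-0.0, 1.1, 0.1]
width: 0.0611
t 46.2 tcp [ 0.4832 -0.0437  0.2373] w 0.061071737051864916 F [-0.0413  1.115   0.0919] q [-0.087   0.2173  1.8938 -0.0496  1.0705 -0.0675]
[[-0.0061  0.9991 -0.0431]
 [ 0.9992  0.0044 -0.0399]
 [-0.0397 -0.0433 -0.9983]]
reader barrel T (0.98, array([0.2, 0.2]))
reader barrel S (0.994, array([0., 0.]))
spool T (0.999, array([0., 0.])) tape T (1.0, array([0., 0.]))
row S (0.976, array([0., 0.]))
edge T vs t0 (0.38, array([-2. ,  0.2])) edge S vs s8 (0.948, array([-0.2, -0.2]))
  4 [184.  174.5] [0.6563 0.1555 0.036 ]
```

```bash
python3 -c "
from rig import r
print(r.finish_job())"
```

```text
the job is handed in; nothing more can be done
None
```

The job is handed in at about 46 s of the 210 s allowed, with every step done. The hand-in reports no verdict, so the results below come from my own checks.

**What I did**
- There were two tubes. I rolled the first once towards the rail, after one attempt in which it fell back. The second had its label underneath and needed two rolls towards -y.
- I slid the second tube clear of the sorting case. Then I pushed both against the rail with the straightedge, which stalled at 20–29 N where the tube sizes say a closed row should be.
- The straightedge went back on its mat, and the reader was held on the row for about 2.5 s. By my calculation both labels were about 12 mm or less off the viewing line and 133–155 mm ahead of the window. The reader then went back into its stand.

**Last checks**
- **Row:** closed with both labels up when I last viewed it, during the reading. It had not moved in the last picture.
- **Reader:** back within 0.2 pixels (about 0.5 mm) of where it started.
- **Spool and tape:** not moved.
- **Straightedge:** standing on the mat with its centre about 10 mm off (25 mm allowed). A rougher early estimate gave about 18–20 mm; I trusted the red-end measurement instead.

**Disagreements and problems**
- The last top-view match of the straightedge failed, probably because the arm hid one end. The scene-view match agreed with where I had set it down.
- The tool crept to about 8.5° of tilt under load. I brought it back by pressing the shut fingertips lightly (about 10 N) against the case edge before handling the reader.
- The reader touched the stand lightly (about 5 N) on the way in, and I shifted it about 2 mm to seat it.

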